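# Load the slip-casting carousel

### The job

Load all the plaster moulds into the casting carousel: swing the yellow gate fully open, then slide the moulds one by one along the loading table and single file between the guide rails, each fully home into the pocket that faces the rails, and after each one turn the carousel clockwise by one click with its black bar handle, so that the moulds fill neighbouring pockets without a gap and an empty pocket faces the rails at the end. Then swing the gate fully shut. The moulds stay standing on the metal and are never lifted or tipped over, and the roll of tape, the yellow meter and the clay disc are left alone.

Things in the scene. Friction and masses are not known exactly. Their poses are not given: they have to be found in the camera images.
- machine: fixed casting machine: carousel, lane and loading table, all on one level 12 mm above the bench. Origin on the carousel's vertical axis, at bench height; y runs along the middle of the lane away from the carousel, x is 90 degrees clockwise of y seen from above. A guard ring of inner radius 139 mm, open to the lane, surrounds the carousel; a column 212 mm tall stands at x 130, y -165 mm
- lane_mid (a point): middle of the lane, at its floor (machine y = 212 mm). The steel guide rails are parallel from machine y = 144 to 280 mm, inner faces at x = +-37.5 mm, then flare out to x = +-80 mm at y = 350 mm, whence straight fences run out to the table's sides. All these and the guard ring lie 10 to 26 mm above the floor, so fingertips 32 mm above the floor pass over them
- lane_mouth (a point): middle of the lane where the parallel rails begin, at floor level (machine y = 280 mm). Beyond it the aluminium loading table reaches to y = 600 mm, x = +-172 mm, with rims 14 mm high; the moulds stand on it at the start
- carousel (a joint): angle, rad: 0 at the start, grows clockwise seen from above, range -0.25 to 6.4. Clicks every pi/3 (six pockets), up to 0.2 N m: let go within 15 degrees of a click it swings in. In each, a pocket faces the lane. The moulds ride on the platter in the pockets of a blue star wheel, arms to radius 106 mm, 6 to 34 mm above the floor; fully home, a mould's axis is at radius 99 to 104 mm
- handle (a point): middle of the black bar handle on the carousel's axis, 139 mm above the bench. The bar is 110 mm long, 20 mm wide, 28 mm tall (125 to 153 mm above the bench) and turns with the carousel. The point's x axis runs along the bar; at joint 0 the bar lies along the machine's x
- gate (a joint): angle of the yellow gate, rad: 0 shut (bar across the opening of the guard ring, at the carousel's end of the lane), 1.62 fully open (bar above and along the rail on the machine's +x side). Opening turns it clockwise seen from above; it stays where it is left, friction 0.06 N m
- gate_hinge (a point): on the gate's vertical hinge axis, 85 mm above the bench (machine x 54, y 152 mm)
- gate_pin (a point): grip point on the gate's upright red pin, 85 mm above the bench, 92 mm from the hinge axis. The pin is 14 mm thick and stands from 54 to 106 mm above the bench; the bar under it is 12 mm tall (42 to 54 mm above the bench), 10 mm thick and ends 10 mm beyond the pin
- station0 (a point): fixed point where a mould fully home in a pocket stands when the carousel rests in a click, in front of the lane: 100 mm from the carousel's axis towards the lane; 12 mm above the bench
- station1 (a point): fixed point where a mould fully home in a pocket stands when the carousel rests in a click, 1 click (60 degrees) clockwise from the lane, 100 mm from the carousel's axis; 12 mm above the bench
- station2 (a point): fixed point where a mould fully home in a pocket stands when the carousel rests in a click, 2 clicks (120 degrees) clockwise from the lane, 100 mm from the carousel's axis; 12 mm above the bench
- station3 (a point): fixed point where a mould fully home in a pocket stands when the carousel rests in a click, 3 clicks (180 degrees) clockwise from the lane, 100 mm from the carousel's axis; 12 mm above the bench
- station4 (a point): fixed point where a mould fully home in a pocket stands when the carousel rests in a click, 4 clicks (240 degrees) clockwise from the lane, 100 mm from the carousel's axis; 12 mm above the bench
- mould0: white plaster mould, an upright cylinder 70 mm across and 60 mm tall with a pour hole in the top and two dark rubber bands, 0.22 to 0.4 kg. Origin: centre of its underside. Between two and four of the moulds are present; None from the start means absent
- mould1: white plaster mould, an upright cylinder 70 mm across and 60 mm tall with a pour hole in the top and two dark rubber bands, 0.22 to 0.4 kg. Origin: centre of its underside. Between two and four of the moulds are present; None from the start means absent
- mould2: white plaster mould, an upright cylinder 70 mm across and 60 mm tall with a pour hole in the top and two dark rubber bands, 0.22 to 0.4 kg. Origin: centre of its underside. Between two and four of the moulds are present; None from the start means absent
- mould3: white plaster mould, an upright cylinder 70 mm across and 60 mm tall with a pour hole in the top and two dark rubber bands, 0.22 to 0.4 kg. Origin: centre of its underside. Between two and four of the moulds are present; None from the start means absent
- tape: bystander: roll of cream tape lying flat, 96 mm across, 45 mm tall; origin at the centre of its underside
- meter: bystander: yellow hand-held meter, 85 x 150 x 34 mm; origin at the centre of its underside
- disc: bystander: flat clay disc, 120 mm across, 14 mm thick; origin at the centre of its underside
Not all that is in view belongs to the job. What is shaped like the mould1 but green is not meant.

How it is judged:
On the way, in this order (a step that is already met when the one before it is completed fails the run):
1. the gate is swung fully open (value of joint gate above 1.4 rad), for 0.2 s.
2. every mould stands in its own pocket, in neighbouring pockets from the one just past the rails onward, an empty pocket faces the rails, and the carousel rests in a click ((horizontal distance between mould0 and station1 below 0.015 m or horizontal distance between mould0 and station2 below 0.015 m or horizontal distance between mould0 and station3 below 0.015 m or horizontal distance between mould0 and station4 below 0.015 m) and (horizontal distance between mould1 and station1 below 0.015 m or horizontal distance between mould1 and station2 below 0.015 m or horizontal distance between mould1 and station3 below 0.015 m or horizontal distance between mould1 and station4 below 0.015 m) and (horizontal distance between mould2 and station1 below 0.015 m or horizontal distance between mould2 and station2 below 0.015 m or horizontal distance between mould2 and station3 below 0.015 m or horizontal distance between mould2 and station4 below 0.015 m) and (horizontal distance between mould3 and station1 below 0.015 m or horizontal distance between mould3 and station2 below 0.015 m or horizontal distance between mould3 and station3 below 0.015 m or horizontal distance between mould3 and station4 below 0.015 m) and horizontal distance between any of mould0, mould1, mould2, mould3 and station1 below 0.015 m and horizontal distance between any of mould0, mould1, mould2, mould3 and station2 below 0.015 m and ((not (horizontal distance between mould0 and station4 below 0.015 m) and not (horizontal distance between mould1 and station4 below 0.015 m) and not (horizontal distance between mould2 and station4 below 0.015 m) and not (horizontal distance between mould3 and station4 below 0.015 m)) or horizontal distance between any of mould0, mould1, mould2, mould3 and station3 below 0.015 m) and angle between each of mould0, mould1, mould2, mould3's own z axis and vertical below 0.1 rad and (value of joint carousel between 2.0244 and 2.1644 rad or value of joint carousel between 3.0716 and 3.2116 rad or value of joint carousel between 4.1188 and 4.2588 rad or value of joint carousel between 5.166 and 5.306 rad or value of joint carousel between 6.2132 and 6.3532 rad)), for 0.3 s.
3. the gate is swung fully shut (value of joint gate below 0.12 rad), for 0.2 s.
At the end, for the whole second after the job is handed in: Every mould upright, its axis within 15 mm of one of stations 1 to 4 (1 is one click past the lane), filled from 1 on without a gap, none facing the lane; carousel within 0.07 rad of a click; gate shut to within 0.12 rad; all at rest (all of step 2 and value of joint gate below 0.12 rad and linear speed of each of mould0, mould1, mould2, mould3 below 0.02 m/s and velocity of joint carousel below 0.1 rad/s); the robot touches nothing.
It fails at once if a mould is lifted off the metal (more than 25 mm) (height (world z) of any of mould0, mould1, mould2, mould3 above 0.037 m).
It fails at once if a mould is tipped over (angle between any of mould0, mould1, mould2, mould3's own z axis and vertical above 0.7 rad).
It fails at once if the tape, the meter or the clay disc is pushed away (more than 30 mm) (distance of any of tape, meter, disc from where it was at the start of the episode above 0.03 m).
Of mould0, mould1, mould2, mould3 only 2 to 4 are there at a start; the rules pass over those that are not, and their reading is None.
At some moment in a run one of mould0, mould1, mould2, mould3 may be knocked a few centimetres aside while the robot is not near it.
Once in a run the grip may slacken for a moment while it holds something.
It also fails if it takes over 210 s, if anything falls off the work surface, if the arm or the gripper's body presses on something with over 40 N, if the wrist force passes 120 N, or if a joint passes its speed limit or range.

### The arm

A 7-joint arm with a two-finger parallel gripper is mounted at the origin on the work surface. World frame = base frame: x ahead of the robot, y to its left, z up, the work surface at z = 0. Lengths are in m, angles in rad, forces in N, time in s.
With the tool pointing down it reaches from about 0.4 to 0.875 m from the base axis. Payload 19.3 kg.
Tool frame: the origin (TCP) lies between the finger pads; the fingertips stand 17 mm ahead of it and the grasp point (between the pads) lies 2 mm behind it; z points along the fingers, y is the line along which they close (so a half turn about z gives the same grasp; the last joint's range is limited). The gripper opens to 85 mm and grips with 20 to 120 N. Pads are 22 mm wide; open, the fingers measure 114 mm over their backs; the gripper's body (76 mm by 85 mm) begins 54 mm behind the grasp point. The pads swing forward as they close: fully open they stand 13 mm farther back than shut.
Start: joints at [-1.272, 0.521, -0.036, 1.599, 0.021, 1.021, -0.113], TCP at [0.225, 0.583, 0.217] pointing down, gripper open.
Joint ranges: [-2.91, 2.91], [-0.3, 2.13], [-1.5, 1.42], [0.17, 2.43], [-1.26, 4.41], [0.16, 1.93], [-2.52, 2.52]. Speed limits (rad/s): [1.89, 1.89, 2.39, 2.39, 3.01, 3.01, 3.01].

### API

Orientations are given as [roll, pitch, yaw] about the fixed x, y, z axes, in that order (R = Rz(yaw) Ry(pitch) Rx(roll)).
In Python, from workcell import bot gives the robot as it stands.
- The arm moves only by the shell command python3 -m inch 'ROWS' [FORCE]. ROWS is JSON, a list of rows, each a list of 7 numbers: the shift along the tool's x, y, z in units of 200 mm (1.0 is 200 mm), then the turn, a rotation vector about the tool's x, y, z in units of 90 degrees (1.0 is 90 degrees), then the opening, from 0 (shut) to 1 (fully open). In form: [[x, y, z, rx, ry, rz, grip], ...]. A call has 1 to 20 rows; each row is the pose to reach, as a shift and turn from the pose commanded when the call began, along the tool's axes at that moment; what a row does not reach only later rows make up. A row lasts 1/8 s, in which the tool goes at most 62.5 mm and 10.7 degrees, less where a joint would pass 70% of its speed; a pose out of reach is approached as far as the arm can. A call with a number of a shift or a turn outside -1 to 1 is refused whole. A call with a gripper value outside its range is refused whole. The fingers move at their own pace and stop on an object; FORCE is the grip in N (left out, the last holds). Time passes only in rows, so rows that repeat a pose let the fingers close. It gives the time, the measured TCP pose, the force, the opening and the grip force at its end, in the units of the state.
- bot.observe(): the state, without advancing time (a new reading comes with each control period).
- bot.grab_frame(name): name is "scene" or "top" or "wrist"; returns a dict with "img" (384x512x3 uint8, red, green, blue), "z_map" (384x512 float32, m along the optical axis (not along the pixel's ray), 0 where there is no reading), "vfov" (degrees; the focal length in pixels is half the picture's height over the tangent of half this angle, whatever the lens; pixels are square), "cx", "cy" (the principal point, pixels), "distortion" ([k1, k2, p1, p2, k3] as OpenCV has them; the pictures are not rectified), "rvec" (rotation vector, rad) and "tvec" (3), from world to camera coordinates, as OpenCV has them. Camera axes: x right, y down, z forward; pixel columns grow to the right and rows downward; lengths in m; the calibration is good to about 2 mm. A picture is of the moment at which its call begins.
- bot.job_done(): hands the job in; it is judged then, once.
The state is a dict: "clock": time; "qpos": joint angles; "qd": joint speeds; "joint_efforts": joint torques, N m; "position": TCP position; "tool_rot": TCP orientation; "force": force on the tool from outside, world axes, zero at the start; "moment": the same for the moment, N m; "grip_width": finger opening in m; "finger_force": force on a finger pad.
Only numpy, scipy, OpenCV 4.12 (cv2) and the standard library are available. Lean on these libraries where they do the work, as an engineer would, in place of code of your own. Each camera call takes 0.05 s, during which the arm holds its last target. There are 200 camera calls.

## Working session

There is one attempt and no reset: what is moved stays moved. The work goes in short steps, Python scripts to look and compute and a shell command to move; the robot and the scene stay as the last step left them, time stands still between calls to the robot, and variables do not carry over. Pictures are saved under pics/ and viewed, at most 14 in all, crops included, and the job is handed in when it is done.

```bash
mkdir -p pics; cat > h.py <<'E'
import numpy as np, cv2
from scipy.spatial.transform import Rotation as R
from workcell import bot
def snap(n,fn=None):
    f=bot.grab_frame(n)
    if fn: cv2.imwrite('pics/'+fn,f['img'][:,:,::-1])
    return f
def K(f):
    h=f['img'].shape[0]; fl=h/2/np.tan(np.radians(f['vfov'])/2)
    return np.array([[fl,0,f['cx']],[0,fl,f['cy']],[0,0,1.]])
def ray(f,u,v):
    p=cv2.undistortPoints(np.array([[[u,v]]],float),K(f),np.array(f['distortion']))[0,0]
    Rm=cv2.Rodrigues(np.array(f['rvec'],float))[0]; t=np.array(f['tvec']).ravel()
    return -Rm.T@t, Rm.T@np.array([p[0],p[1],1.])
def onz(f,u,v,z):
    c,d=ray(f,u,v); return c+d*(z-c[2])/d[2]
def depth(f,u,v):
    c,d=ray(f,u,v); return c+d*f['z_map'][int(round(v)),int(round(u))]
def proj(f,P):
    return cv2.projectPoints(np.array(P,float).reshape(-1,3),np.array(f['rvec'],float),np.array(f['tvec'],float),K(f),np.array(f['distortion']))[0][:,0]
def cloud(f):
    h,w=f['z_map'].shape; uu,vv=np.meshgrid(np.arange(w),np.arange(h))
    p=cv2.undistortPoints(np.stack([uu,vv],-1).reshape(-1,1,2).astype(float),K(f),np.array(f['distortion']))[:,0]
    Rm=cv2.Rodrigues(np.array(f['rvec'],float))[0]; t=np.array(f['tvec']).ravel()
    z=f['z_map'].reshape(-1,1); P=(np.c_[p,np.ones(len(p))]*z-t)@Rm
    P[z[:,0]==0]=np.nan
    return P.reshape(h,w,3)
E
python3 - <<'E'
from h import *
s=bot.observe(); print({k:np.round(v,3) for k,v in s.items()})
for n in('top','scene'):
    f=snap(n,n+'0.png'); c,d=ray(f,256,192); print(n,f['vfov'],c,d)
E
```

```text
{'clock': np.float64(0.0), 'qpos': array([-1.272,  0.522, -0.036,  1.6  ,  0.021,  1.021, -0.113]), 'qd': array([ 0.001,  0.001, -0.001, -0.   , -0.001,  0.001,  0.   ]), 'joint_efforts': array([-1.0000e-03, -9.2710e+01,  1.9800e+00, -3.6993e+01,  1.8000e-02,
        8.0000e-03, -0.0000e+00]), 'position': array([0.225, 0.583, 0.216]), 'tool_rot': array([-3.14 ,  0.   ,  2.773]), 'force': array([ 0.106, -0.422,  0.135]), 'moment': array([-0.025, -0.007,  0.012]), 'finger_force': np.float64(0.0), 'grip_width': np.float64(0.086)}
top 47.944142759731825 [ 0.48339171 -0.05647343  1.48695932] [ 0.0741548  -0.01246202 -0.99719693]
scene 52.77262140535601 [ 1.40644304 -0.442847    1.08860897] [-0.61794176  0.29380933 -0.72929821]
```

View pics/top0.png

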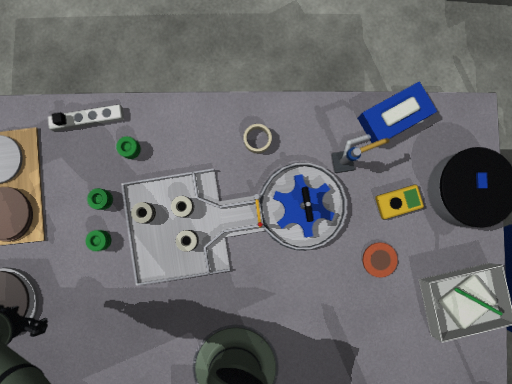

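View pics/scene0.png

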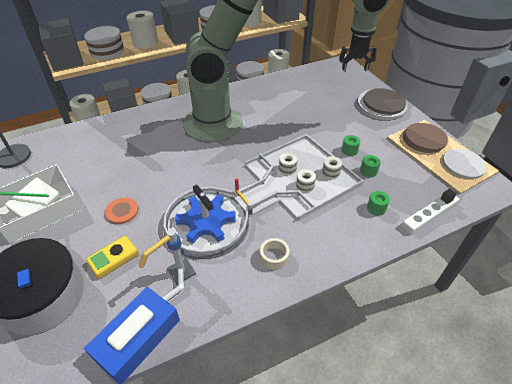

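```bash
python3 - <<'E'
from h import *
f=snap('top'); im=f['img'][:,:,::-1]
cv2.imwrite('pics/crop1.png',cv2.resize(im[155:295,115:355],None,fx=3.3,fy=3.3,interpolation=cv2.INTER_CUBIC))
P=cloud(f); 
m=(f['z_map']>0)&(P[...,2]>0.062)&(P[...,2]<0.085)
n,l,st,ce=cv2.connectedComponentsWithStats(m.astype(np.uint8))
for i in range(1,n):
    if st[i,4]>40: print(np.round(ce[i],1),st[i,4],np.round(np.nanmean(P[l==i],0),3))
# star wheel points and handle
hsv=cv2.cvtColor(f['img'],cv2.COLOR_RGB2HSV)
z=P[...,2]; vv,uu=np.indices(z.shape); roi=(uu>255)&(uu<345)&(vv>160)&(vv<255)
h=roi&(z>.145)&(z<.16); c=P[h][:,:2]; print('handle',h.sum(),c.mean(0),cv2.fitLine(c.astype(np.float32),2,0,.01,.01).ravel(),np.nanmedian(z[h]))
# table rims / guard ring top
print('floor heights',[np.round(depth(f,u,v),4) for u,v in((160,260),(240,215),(150,190))])
E
```

```text
[398.7 112. ] 1822 [ 0.856 -0.557  0.074]
[ 57.2 117.7] 111 [0.845 0.595 0.073]
[441.1 194.2] 201 [ 0.577 -0.692  0.073]
[181.2 206. ] 306 [0.544 0.172 0.071]
[141.2 212.2] 308 [0.525 0.304 0.071]
[186.2 240.4] 321 [0.432 0.155 0.071]
[476.3 269.5] 65 [ 0.325 -0.805  0.074]
[492.1 310.5] 370 [ 0.189 -0.857  0.074]
[434.  303.1] 205 [ 0.218 -0.657  0.074]
[479.3 293.4] 384 [ 0.246 -0.814  0.071]
[461.9 306.6] 749 [ 0.205 -0.751  0.076]
[235.3 354.9] 150 [ 0.061 -0.003  0.073]
handle 224 [ 0.54444764 -0.2335018 ] [ 0.9871874   0.15956536  0.54444766 -0.2335018 ] 0.1521728331780269
floor heights [array([0.3631, 0.2541, 0.0079]), array([ 0.5147, -0.0197,  0.0132]), array([0.6025, 0.2895, 0.011 ])]
```

View pics/crop1.png

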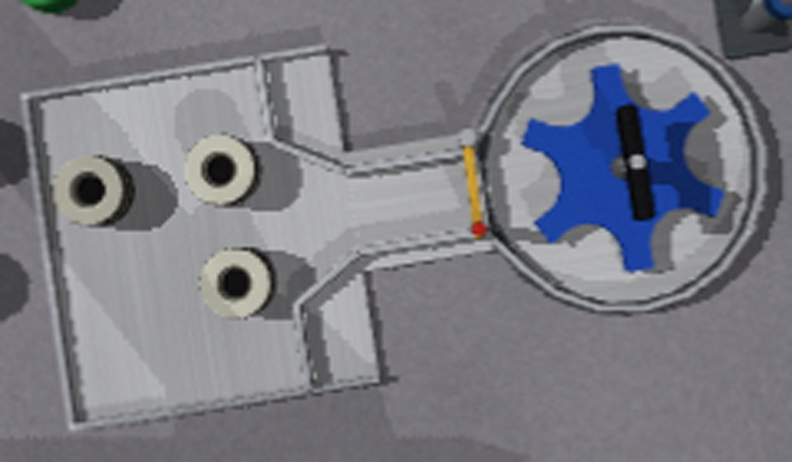

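```bash
python3 - <<'E'
from h import *
f=snap('top')
C=lambda u,v:(115+u/3.3-.35,155+v/3.3-.35)
o=np.array([.5444,-.2335]); ex=np.array([.987,.160]); ey=np.array([-.16,.987])
def mm(p): d=np.array(p)[:2]-o; return np.round([d@ex*1e3,d@ey*1e3],1)
for n,(u,v),z in[('cornA',(25,97),.026),('cornB',(72,428),.026),('ring',(622,168),.038),('pin',(479,229),.106),('hinge?',(469,138),.1),('tableR top',(332,50),.026),('tableR bot',(382,380),.026)]:
    p=onz(f,*C(u,v),z); print(n,np.round(p,4),mm(p))
P=cloud(f)
for u,v in((479,229),(469,138),(622,30)): 
    a=C(u,v); print(np.round(depth(f,*a),3))
# ring: points z .03-.045, radius 135-160
q=P.reshape(-1,3); d=np.linalg.norm(q[:,:2]-o,axis=1); m=(q[:,2]>.031)&(q[:,2]<.043)&(d>.13)&(d<.165); r=q[m]
A=np.c_[2*r[:,:2],np.ones(len(r))]; s=np.linalg.lstsq(A,(r[:,:2]**2).sum(1),rcond=None)[0]; print('ringfit',s[:2],np.sqrt(s[2]+s[0]**2+s[1]**2),m.sum())
for p in((.544,.172),(.525,.304),(.432,.155)): print(mm(p))
E
```

```text
cornA [0.6224 0.3818 0.026 ] [175.4 594.8]
cornB [0.2831 0.3299 0.026 ] [-167.8  597.8]
ring [ 0.5444 -0.2328  0.038 ] [0.1 0.7]
pin [ 0.4835 -0.0851  0.106 ] [-36.4 156.2]
hinge? [ 0.5721 -0.0762  0.1   ] [ 52.5 150.8]
tableR top [0.6688 0.0635 0.026 ] [170.3 273.2]
tableR bot [0.3307 0.0131 0.026 ] [-171.4  277.6]
[ 0.483 -0.085  0.106]
[ 0.574 -0.077  0.064]
[ 0.687 -0.235  0.035]
ringfit [ 0.54499067 -0.23086976] 0.1430316753144402 444
[ 64.5 400.3]
[ 66.9 533.6]
[-48.8 401.4]
```

```bash
cat >> h.py <<'E'
O=np.array([.5446,-.2325]); A=np.radians(8.8)
EX=np.array([np.cos(A),np.sin(A)]); EY=np.array([-np.sin(A),np.cos(A)])
def w(x,y): return O+EX*x/1e3+EY*y/1e3
def m(p): d=np.array(p)[:2]-O; return np.round([d@EX*1e3,d@EY*1e3],1)
def to(x,y,z):
    "rows units to machine x,y (mm), z (m)"
    s=bot.observe(); T=R.from_euler('xyz',s['tool_rot']).as_matrix()
    return np.round(T.T@(np.r_[w(x,y),z]-s['position'])/.2,3)
def st():
    s=bot.observe(); yaw=np.degrees(s['tool_rot'][2]-A)
    print('t',round(float(s['clock']),1),'m',m(s['position']),'z',round(float(s['position'][2]),4),'yaw rel',round(yaw,1),'F',np.round(s['force'],1),'w',round(float(s['grip_width']),4),'ff',np.round(s['finger_force'],1),'q',np.round(s['qpos'],2))
E
python3 -m inch '[[0,0,0,0,0,-0.11,1],[0,0,0,0,0,-0.22,1],[0,0,0,0,0,-0.332,1],[0,0,0,0,0,-0.332,1]]'
python3 -c "
from h import *
st(); print(to(-37,154,.2))"
```

```text
clock: 0.7
position: [0.2255, 0.5828, 0.2168]
tool_rot: [-3.141, -0.0, -2.99]
force: [0.2, -0.3, -0.0]
grip_width: 0.0856
finger_force: 0.0
t 0.7 m [-190.6  854.5] z 0.2168 yaw rel -180.1 F [ 0.2 -0.3 -0. ] w 0.0856 ff 0.0 q [-1.19  0.52 -0.16  1.59  0.09  1.03  0.35]
[-0.775 -3.501  0.084]
```

```bash
python3 -m inch '[[-0.05,-0.25,0,0,0,0,1],[-0.1,-0.5,0,0,0,0,1],[-0.15,-0.75,0,0,0,0,1],[-0.2,-1,0,0,0,0,1]]' >/dev/null
python3 -m inch '[[-0.05,-0.25,0,0,0,0,1],[-0.1,-0.5,0,0,0,0,1],[-0.15,-0.75,0,0,0,0,1],[-0.2,-1,0,0,0,0,1]]'>/dev/null
python3 -m inch '[[-0.05,-0.25,0,0,0,0,1],[-0.1,-0.5,0,0,0,0,1],[-0.15,-0.75,0,0,0,0,1],[-0.2,-1,0,0,0,0,1]]'
python3 -c "
from h import *
st(); print(to(-37,154,.2))"
```

```text
clock: 2.2
position: [0.4356, 0.0066, 0.2173]
tool_rot: [3.141, 0.001, -2.994]
force: [0.0, 1.2, 0.7]
grip_width: 0.0858
finger_force: 0.0
t 2.2 m [-71.1 253. ] z 0.2173 yaw rel -180.4 F [0.  1.2 0.7] w 0.0858 ff 0.0 q [-0.24  0.22  0.1   2.08 -0.03  0.85  1.6 ]
[-0.174 -0.494  0.086]
```

```bash
python3 -m inch '[[-0.087,-0.25,0,0,0,0,1],[-0.174,-0.494,0,0,0,0,1],[-0.174,-0.494,0.25,0,0,0,1],[-0.174,-0.494,0.5,0,0,0,1],[-0.174,-0.494,0.66,0,0,0,1],[-0.174,-0.494,0.66,0,0,0,1],[-0.174,-0.494,0.66,0,0,0,0],[-0.174,-0.494,0.66,0,0,0,0],[-0.174,-0.494,0.66,0,0,0,0],[-0.174,-0.494,0.66,0,0,0,0],[-0.174,-0.494,0.66,0,0,0,0],[-0.174,-0.494,0.66,0,0,0,0]]' 25
python3 -c "
from h import *
st(); 
q=m(bot.observe()['position'])
for a in np.linspace(0,1.62,12): print(np.round(a,2),np.round(np.array([-(54-92*np.cos(a)-(-38)),152+92*np.sin(a)-152])/200,3))"
```

```text
clock: 3.7
position: [0.4849, -0.0842, 0.0855]
tool_rot: [-3.142, 0.001, -2.989]
force: [-0.8, 0.9, 8.7]
grip_width: 0.0117
finger_force: 24.4
t 3.7 m [-36.4 155.7] z 0.0855 yaw rel -180.1 F [-0.8  0.9  8.7] w 0.0117 ff 24.4 q [-0.04  0.52  0.12  2.06 -0.11  0.57  1.88]
0.0 [-0.  0.]
0.15 [-0.005  0.068]
0.29 [-0.02   0.134]
0.44 [-0.044  0.197]
0.59 [-0.078  0.256]
0.74 [-0.119  0.309]
0.88 [-0.168  0.356]
1.03 [-0.224  0.395]
1.18 [-0.284  0.425]
1.33 [-0.348  0.446]
1.47 [-0.415  0.458]
1.62 [-0.483  0.459]
```

```bash
python3 -m inch '[[-0.005,0.068,0,0,0,0,0],[-0.02,0.134,0,0,0,0,0],[-0.044,0.197,0,0,0,0,0],[-0.078,0.256,0,0,0,0,0],[-0.119,0.309,0,0,0,0,0],[-0.168,0.356,0,0,0,0,0],[-0.224,0.395,0,0,0,0,0],[-0.284,0.425,0,0,0,0,0],[-0.348,0.446,0,0,0,0,0],[-0.415,0.458,0,0,0,0,0],[-0.483,0.459,0,0,0,0,0],[-0.49,0.459,0,0,0,0,0],[-0.49,0.459,0,0,0,0,0]]'
python3 -c "
from h import *
st()"
python3 -m inch '[[0,0,0,0,0,0,0.4],[0,0,0,0,0,0,0.4],[0,0,0,0,0,0,0.5],[0,0,-0.2,0,0,0,1],[0,0,-0.4,0,0,0,1],[0,0.2,-0.4,0,0,0,1],[0,0.4,-0.4,0,0,0,1],[0,0.6,-0.4,0,0,0,1]]'
python3 -c "
from h import *
st(); f=snap('top'); cv2.imwrite('pics/t2.png',cv2.resize(f['img'][150:295,115:355,::-1],None,fx=3.3,fy=3.3))"
```

```text
clock: 5.32
position: [0.5666, 0.018, 0.0847]
tool_rot: [-3.138, -0.003, -2.991]
force: [-2.3, -20.2, 3.9]
grip_width: 0.0115
finger_force: 32.2
t 5.3 m [ 60.1 244.2] z 0.0847 yaw rel -180.2 F [ -2.3 -20.2   3.9] w 0.0115 ff 32.2 q [-0.23  0.61  0.13  1.87 -0.12  0.67  1.69]
clock: 6.32
position: [0.5488, 0.1416, 0.1651]
tool_rot: [3.141, 0.0, -2.989]
force: [0.9, 0.3, 0.5]
grip_width: 0.0852
finger_force: 0.0
t 6.3 m [ 61.4 369. ] z 0.1651 yaw rel -180.0 F [0.9 0.3 0.5] w 0.0852 ff 0.0 q [-0.46  0.5   0.14  1.81 -0.09  0.84  1.45]
```

View pics/t2.png

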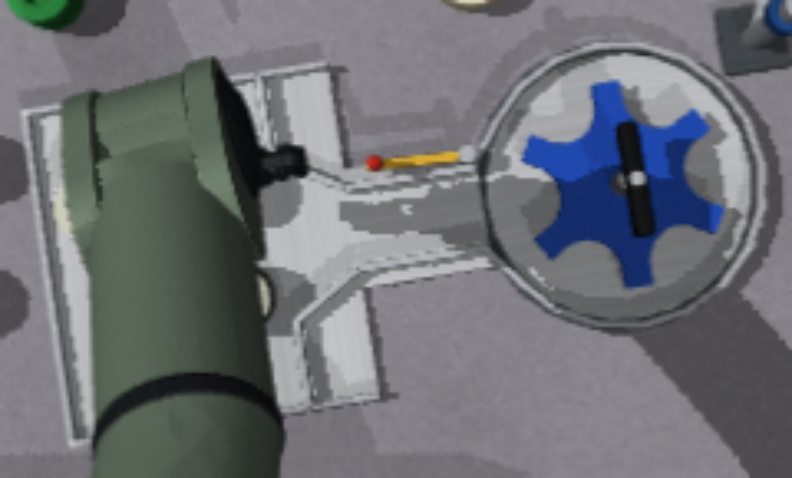

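```bash
cat >> h.py <<'E'
def moulds(cam='wrist',zlo=.066,zhi=.078):
    f=snap(cam); P=cloud(f); k=((P[...,2]>zlo)&(P[...,2]<zhi)).astype(np.uint8)
    n,l,s,c=cv2.connectedComponentsWithStats(k)
    for i in range(1,n):
        if s[i,4]>(500 if cam=='wrist' else 60):
            q=P[l==i][:,:2].astype(np.float32); (x,y),r=cv2.minEnclosingCircle(q*1000); 
            print(cam,'px',np.round(c[i]),s[i,4],'m centre',m([x/1e3,y/1e3]),'r',round(r,1),'mean',m(q.mean(0)),'z',round(float(np.median(P[l==i][:,2])),4))
    return f
E
python3 -c "
from h import *
f=moulds(); cv2.imwrite('pics/w1.png',f['img'][:,:,::-1])"
```

```text
wrist px [290.  48.] 5529 m centre [-50.3 402.1] r 35.0 mean [-50.9 401.9] z 0.0713
wrist px [283. 195.] 4126 m centre [ 63.5 400.2] r 34.9 mean [ 62.2 400.2] z 0.0712
wrist px [437. 196.] 3894 m centre [ 63.8 532.8] r 35.3 mean [ 62.3 531.3] z 0.0711
```

View pics/w1.png

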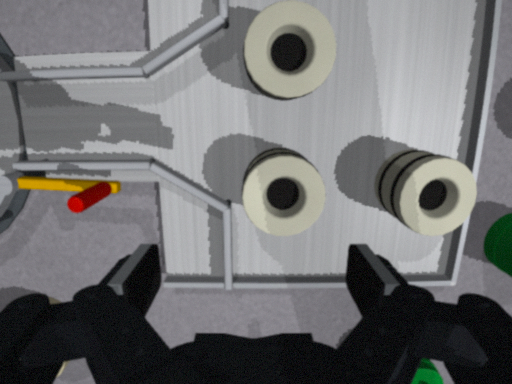

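```bash
python3 -c "
from h import *
f=snap('wrist')
for p in((145,70),(145,78),(150,160),(150,167),(60,70),(60,78),(60,160),(60,167)): print(p,m(onz(f,*p,.038)),np.round(depth(f,*p),3))
P=cloud(f); mx=((P[...,:2]-O)@EX*1e3); my=((P[...,:2]-O)@EY*1e3)
for lo in(190,220,250):
  k=(P[...,2]>.033)&(P[...,2]<.041)&(my>lo)&(my<lo+25)&(abs(mx)<60)
  for s in(1,-1):
    q=mx[k&(mx*s>0)]; print(lo,s,len(q),np.round(np.percentile(q,[5,50,95]),1) if len(q) else '')
"
python3 -m inch '[[-0.01,0.156,0,0,0,0,1],[-0.01,0.156,0.15,0,0,0,1],[-0.01,0.156,0.3,0,0,0,1],[-0.01,0.156,0.495,0,0,0,1],[-0.01,0.156,0.495,0,0,0,1],[-0.01,0.156,0.495,0,0,0,0.7],[-0.01,0.156,0.495,0,0,0,0.7],[-0.01,0.156,0.495,0,0,0,0.7],[-0.01,0.156,0.495,0,0,0,0.7]]' 25
python3 -c "
from h import *
st()"
```

```text
(145, 70) [-39.5 279.4] [0.463 0.037 0.036]
(145, 78) [-32.9 278.9] [0.468 0.03  0.013]
(150, 160) [ 38.5 278.4] [0.541 0.047 0.033]
(150, 167) [ 44.9 277.9] [0.547 0.049 0.037]
(60, 70) [-41.4 203.1] [ 0.473 -0.039  0.037]
(60, 78) [-34.7 202.3] [ 0.479 -0.042  0.031]
(60, 160) [ 38.2 192.4] [ 0.555 -0.042  0.03 ]
(60, 167) [ 44.8 191.4] [ 0.56  -0.036  0.038]
190 1 225 [39.8 43.1 46.9]
190 -1 244 [-42.4 -38.8 -35.3]
220 1 231 [40.  43.2 47. ]
220 -1 258 [-42.6 -38.9 -35.5]
250 1 239 [40.  43.2 47.3]
250 -1 281 [-42.6 -39.  -35.3]
clock: 7.6
position: [0.5467, 0.1713, 0.0665]
tool_rot: [3.141, 0.001, -2.989]
force: [-0.6, 0.0, 0.1]
grip_width: 0.0598
finger_force: 0.0
t 7.6 m [ 63.8 398.7] z 0.0665 yaw rel -180.1 F [-0.6  0.   0.1] w 0.0598 ff 0.0 q [-0.49  0.65  0.11  1.86 -0.11  0.64  1.42]
```

```bash
python3 -c "
from h import *
f=snap('wrist','w2.png')"
```

```text
(no output)
```

View pics/w2.png

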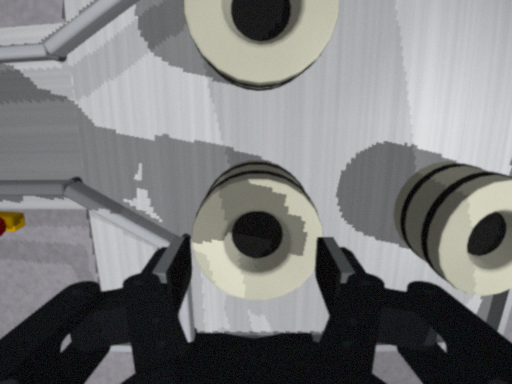

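```bash
python3 -c "
from h import *
f=moulds(); print(proj(f,np.r_[bot.observe()['position']]), proj(f,np.r_[bot.observe()['position']-[0,0,-.0]]+[0,0,-.017]))
moulds('top'); moulds('scene')"
```

```text
wrist px [261.  41.] 7777 m centre [-47.3 402.3] r 34.6 mean [-33.9 402. ] z 0.0713
wrist px [256. 237.] 9874 m centre [ 63.4 400.7] r 34.9 mean [ 61.2 400. ] z 0.0713
wrist px [473. 240.] 5599 m centre [ 64.1 531.7] r 35.2 mean [ 63.8 518.6] z 0.0711
[[253.39817875 239.38384444]] [[253.38654115 227.86550358]]
top px [399. 112.] 1573 m centre [ 259.4 -370.9] r 127.2 mean [ 258.5 -369. ] z 0.0736
top px [ 57. 118.] 92 m centre [425.8 773.7] r 22.3 mean [423.7 772.6] z 0.0729
top px [191. 240.] 144 m centre [-53.1 397.6] r 34.4 mean [-54.7 385.2] z 0.0717
top px [503. 284.] 69 m centre [-366.5 -616.3] r 55.9 mean [-366.8 -615.7] z 0.0712
top px [480. 294.] 252 m centre [-394.4 -518.9] r 63.0 mean [-388.5 -532.5] z 0.0708
top px [458. 303.] 383 m centre [-421.5 -451.1] r 64.8 mean [-402.8 -449. ] z 0.0733
top px [247. 355.] 83 m centre [-470.1  278.2] r 70.0 mean [-449.   263.4] z 0.0718
scene px [59.  7.] 95 m centre [-2147.     55.9] r 166.3 mean [-2143.     57.1] z 0.0719
scene px [357.  19.] 166 m centre [-925.8 1643.1] r 284.9 mean [-855.3 1569.6] z 0.0719
scene px [452.  39.] 251 
[... 303 characters left out ...]
.3] z 0.0704
scene px [ 45. 173.] 69 m centre [-501.6 -420.3] r 51.5 mean [-503.9 -418.7] z 0.0728
scene px [308. 177.] 132 m centre [ 67.8 400.9] r 35.6 mean [ 73.8 402.4] z 0.0709
scene px [ 15. 186.] 75 m centre [-499.5 -529.3] r 53.3 mean [-499.2 -528.9] z 0.0727
scene px [ 31. 200.] 512 m centre [-400.3 -492.2] r 89.6 mean [-388.1 -494.1] z 0.0721
scene px [450. 193.] 68 m centre [427.4 773.4] r 21.2 mean [429.7 772.4] z 0.0731
scene px [ 37. 215.] 214 m centre [-308.3 -485.8] r 129.7 mean [-306.2 -490.5] z 0.072
scene px [ 49. 309.] 212 m centre [  39.5 -552.4] r 107.9 mean [  77.9 -545.4] z 0.0719
scene px [130. 332.] 2583 m centre [ 261.8 -371.7] r 127.3 mean [ 268.8 -376.8] z 0.0749
```

```bash
python3 -m inch '[[0,0,0,0,0,0,0.6],[0,0,0,0,0,0,0.6],[0,0,0,0,0,0,0.6]]' 25; python3 -c "
from h import *
moulds(); st()"
```

```text
clock: 8.18
position: [0.5465, 0.1712, 0.066]
tool_rot: [-3.142, -0.0, -2.989]
force: [-0.1, 0.4, 0.9]
grip_width: 0.0511
finger_force: 0.0
wrist px [261.  41.] 7814 m centre [-45.5 402.1] r 34.5 mean [-33.9 402. ] z 0.0713
wrist px [255. 237.] 9299 m centre [ 63.7 400.7] r 35.0 mean [ 60.8 399.5] z 0.0712
wrist px [473. 240.] 5570 m centre [ 64.4 531.7] r 35.5 mean [ 63.8 518.4] z 0.0711
t 8.2 m [ 63.6 398.7] z 0.066 yaw rel -180.1 F [ 0.6 -0.6  1.2] w 0.0512 ff 0.0 q [-0.49  0.65  0.11  1.86 -0.11  0.64  1.42]
```

```bash
python3 -c "
from h import *
f=snap('wrist','w3.png'); P=cloud(f)
z=P[...,2]
for r in(250,270,300,330):
  print(r,[(c,round(float(z[r,c]),3)) for c in range(130,390,12)])"
```

```text
250 [(130, 0.011), (142, 0.011), (154, 0.012), (166, 0.094), (178, 0.104), (190, 0.103), (202, 0.071), (214, 0.073), (226, 0.07), (238, 0.059), (250, 0.059), (262, 0.059), (274, 0.059), (286, 0.067), (298, 0.072), (310, 0.094), (322, 0.103), (334, 0.095), (346, 0.012), (358, 0.011), (370, 0.011), (382, 0.011)]
270 [(130, 0.012), (142, 0.012), (154, 0.122), (166, 0.12), (178, 0.12), (190, 0.108), (202, 0.071), (214, 0.071), (226, 0.071), (238, 0.071), (250, 0.068), (262, 0.068), (274, 0.071), (286, 0.07), (298, 0.072), (310, 0.096), (322, 0.118), (334, 0.12), (346, 0.122), (358, 0.01), (370, 0.012), (382, 0.012)]
300 [(130, 0.133), (142, 0.14), (154, 0.147), (166, 0.148), (178, 0.148), (190, 0.112), (202, 0.012), (214, 0.011), (226, 0.011), (238, 0.012), (250, 0.012), (262, 0.072), (274, 0.012), (286, 0.011), (298, 0.012), (310, 0.011), (322, 0.12), (334, 0.148), (346, 0.149), (358, 0.141), (370, 0.133), (382, 0.134)]
330 [(130, 0.137), (142, 0.161), (154, 0.16), (166, 0.16), (178, 0.161), (190, 0.159), (202, 0.01), (214, 0.011), (226, 0.012), (238, 0.011), (250, 0.011), (262, 0.012), (274, 0.012), (286, 0.012), (298, 0.012), (310, 0.012), (322, 0.16), (334, 0.161), (346, 0.161), (358, 0.161), (370, 0.135), (382, 0.137)]
```

View pics/w3.png

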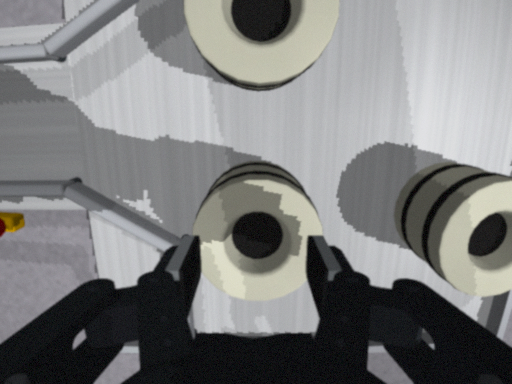

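```bash
python3 -c "
from h import *
f=snap('wrist'); P=cloud(f); z=P[...,2]
mx=((P[...,:2]-O)@EX*1e3); my=((P[...,:2]-O)@EY*1e3)
k=(z>.078)&(z<.2)&(abs(my-399)<60)
for a in np.arange(.078,.13,.006):
  q=k&(z>a)&(z<a+.006)
  for s in(1,-1):
    g=q&((my-398.7)*s>0)
    if g.sum()>5: print(round(a,3),s,g.sum(),'x',np.round(np.percentile(mx[g],[3,97]),1),'y',np.round(np.percentile(my[g],[3,97]),1))
"
```

```text
0.078 1 20 x [58.5 71.9] y [423.9 424.1]
0.078 -1 17 x [56.5 71.9] y [372.7 373. ]
0.084 1 133 x [52.2 72.8] y [423.8 430.3]
0.084 -1 145 x [52.1 73.4] y [366.3 373.1]
0.09 1 247 x [52.  72.7] y [423.8 436.7]
0.09 -1 235 x [52.  72.2] y [360.3 373.1]
0.096 1 295 x [52.1 72.5] y [423.9 436.9]
0.096 -1 290 x [52.  72.2] y [359.7 373.1]
0.102 1 318 x [52.  72.9] y [423.9 437.4]
0.102 -1 316 x [52.  72.9] y [360. 373.]
0.108 1 357 x [52.1 72.8] y [423.9 436.8]
0.108 -1 353 x [52.  72.9] y [360. 373.]
0.114 1 360 x [52.  72.4] y [423.9 430.3]
0.114 -1 361 x [51.9 72.5] y [366.7 373. ]
0.12 1 364 x [50.7 66.9] y [424.1 442.2]
0.12 -1 343 x [50.6 65. ] y [355.4 372.9]
0.126 1 690 x [49.6 56.7] y [425.8 451. ]
0.126 -1 697 x [49.5 56.8] y [346.6 370.9]
```

```bash
python3 -m inch '[[0,0,0,0,0,0,1],[0,0,0,0,0,0,1],[0,0,0,0,0,0,1],[0,0,0,0,0,0,1]]' 25
python3 -m inch '[[-0.003,0.005,0.04,0,0,0,1],[-0.003,0.005,0.08,0,0,0,1],[-0.003,0.005,0.12,0,0,0,1],[-0.003,0.005,0.12,0,0,0,1]]' 25; cat >> h.py <<'E'
def tips():
    f=snap('wrist'); P=cloud(f); z=P[...,2]; p=m(bot.observe()['position'])
    mx=((P[...,:2]-O)@EX*1e3); my=((P[...,:2]-O)@EY*1e3); hw=bot.observe()['grip_width']*500
    for s in(1,-1):
        k=(z>.03)&((my-p[1])*s>hw-4)&((my-p[1])*s<hw+25)&(abs(mx-p[0])<14)
        print(s,'tip z pct',np.round(np.percentile(z[k],[0,1,3,5,10]),3),k.sum())
E
python3 -c "
from h import *
st(); tips(); moulds()"
```

```text
clock: 8.82
position: [0.5465, 0.1712, 0.066]
tool_rot: [-3.142, 0.0, -2.989]
force: [0.1, -0.3, 0.7]
grip_width: 0.0858
finger_force: 0.0
clock: 9.32
position: [0.5465, 0.1721, 0.0411]
tool_rot: [-3.141, -0.001, -2.989]
force: [0.1, -1.0, 0.6]
grip_width: 0.0856
finger_force: 0.0
t 9.3 m [ 63.7 399.5] z 0.0411 yaw rel -180.0 F [ 0.1 -1.   0.6] w 0.0856 ff 0.0 q [-0.48  0.69  0.11  1.87 -0.12  0.59  1.42]
1 tip z pct [0.067 0.072 0.076 0.08  0.087] 10336
-1 tip z pct [0.03  0.071 0.075 0.079 0.086] 10080
wrist px [260.  36.] 8938 m centre [-43.1 402.2] r 34.0 mean [-30.3 402. ] z 0.0713
wrist px [256. 258.] 13577 m centre [ 63.6 400.3] r 35.3 mean [ 61.  400.5] z 0.0713
wrist px [488. 255.] 3760 m centre [ 63.6 522.7] r 31.2 mean [ 61.  509.1] z 0.0711
```

```bash
python3 -m inch '[[0,0.003,0.03,0,0,0,1],[0,0.003,0.055,0,0,0,1],[0,0.003,0.055,0,0,0,0.7],[0,0.003,0.055,0,0,0,0.7],[0,0.003,0.055,0,0,0,0.7],[0,0.003,0.055,0,0,0,0.7]]' 25
python3 -c "
from h import *
st(); tips(); moulds()"
```

```text
clock: 10.18
position: [0.5468, 0.1729, 0.031]
tool_rot: [-3.142, -0.0, -2.989]
force: [-0.2, 0.8, -2.6]
grip_width: 0.0689
finger_force: 29.1
t 10.2 m [ 64.2 400.3] z 0.031 yaw rel -180.1 F [-0.2  0.8 -2.6] w 0.0689 ff 29.1 q [-0.48  0.7   0.1   1.87 -0.12  0.57  1.42]
1 tip z pct [0.055 0.061 0.068 0.071 0.075] 10444
-1 tip z pct [0.055 0.061 0.068 0.071 0.074] 10229
wrist px [259.  33.] 9484 m centre [-40.2 401.8] r 33.0 mean [-28.8 402. ] z 0.0713
wrist px [253. 266.] 16431 m centre [ 57.  400.2] r 48.3 mean [ 59.5 400.1] z 0.0715
wrist px [495. 275.] 3361 m centre [ 67.7 517.1] r 30.7 mean [ 65.5 506.6] z 0.071
```

```bash
python3 -m inch '[[0.05,-0.06,0,0,0,0,0.7],[0.1,-0.12,0,0,0,0,0.7],[0.15,-0.18,0,0,0,0,0.7],[0.2,-0.23,0,0,0,0,0.7],[0.25,-0.29,0,0,0,0,0.7],[0.308,-0.35,0,0,0,0,0.7],[0.308,-0.42,0,0,0,0,0.7],[0.308,-0.5,0,0,0,0,0.7],[0.308,-0.5,0,0,0,0,0.7]]' 25
python3 -c "
from h import *
st(); moulds()
print(to(2.7,250,.031))"
```

```text
clock: 11.4
position: [0.5017, 0.063, 0.031]
tool_rot: [-3.141, 0.0, -2.991]
force: [0.2, 0.1, -3.0]
grip_width: 0.069
finger_force: 29.3
t 11.4 m [  2.8 298.5] z 0.031 yaw rel -180.2 F [ 0.2  0.1 -3. ] w 0.069 ff 29.3 q [-0.3   0.63  0.08  2.05 -0.1   0.47  1.57]
wrist px [471. 151.] 9051 m centre [-49.9 397.5] r 34.6 mean [-49.6 382.4] z 0.0712
wrist px [253. 267.] 16397 m centre [ -4.  298.1] r 48.5 mean [ -1.8 298.5] z 0.0715
[-0.    -0.248 -0.   ]
```

```bash
python3 -m inch '[[0,-0.06,0,0,0,0,0.7],[0,-0.12,0,0,0,0,0.7],[0,-0.18,0,0,0,0,0.7],[0,-0.24,0,0,0,0,0.7],[0,-0.3,0,0,0,0,0.7]]' 25
python3 -c "
from h import *
st()"
python3 -m inch '[[0,-0.08,0,0,0,0,0.7],[0,-0.16,0,0,0,0,0.7],[0,-0.24,0,0,0,0,0.7],[0,-0.3,0,0,0,0,0.7],[0,-0.36,0,0,0,0,0.7],[0,-0.42,0,0,0,0,0.7]]' 25
python3 -c "
from h import *
st()"
```

```text
clock: 12.08
position: [0.5104, 0.0045, 0.031]
tool_rot: [-3.142, -0.0, -2.989]
force: [0.2, 0.6, -2.4]
grip_width: 0.069
finger_force: 29.3
t 12.1 m [  2.4 239.4] z 0.031 yaw rel -180.1 F [ 0.2  0.6 -2.4] w 0.069 ff 29.3 q [-0.17  0.64  0.07  2.03 -0.09  0.47  1.68]
clock: 12.82
position: [0.5232, -0.0783, 0.031]
tool_rot: [3.142, 0.0, -2.989]
force: [0.1, -0.2, -3.0]
grip_width: 0.069
finger_force: 29.3
t 12.8 m [  2.4 155.7] z 0.031 yaw rel -180.0 F [ 0.1 -0.2 -3. ] w 0.069 ff 29.3 q [-0.    0.65  0.05  1.98 -0.06  0.5   1.82]
```

```bash
python3 -m inch '[[0,-0.06,0,0,0,0,0.7],[0,-0.12,0,0,0,0,0.7],[0,-0.18,0,0,0,0,0.7],[0,-0.23,0,0,0,0,0.7],[0,-0.26,0,0,0,0,0.7],[0,-0.26,0,0,0,0,0.7]]' 25
python3 -c "
from h import *
st()"
python3 -m inch '[[0,-0.01,0,0,0,0,0.7],[0,-0.02,0,0,0,0,0.7],[0,-0.02,0,0,0,0,0.7]]' 25
python3 -c "
from h import *
st()"
```

```text
clock: 13.58
position: [0.531, -0.1294, 0.031]
tool_rot: [-3.142, -0.0, -2.989]
force: [0.3, 0.6, -2.5]
grip_width: 0.069
finger_force: 31.9
t 13.6 m [  2.3 104. ] z 0.031 yaw rel -180.1 F [ 0.3  0.6 -2.5] w 0.069 ff 31.9 q [ 0.1   0.67  0.04  1.94 -0.05  0.53  1.9 ]
clock: 13.95
position: [0.5316, -0.133, 0.031]
tool_rot: [-3.142, -0.0, -2.989]
force: [-0.0, 0.0, -3.3]
grip_width: 0.069
finger_force: 31.9
t 13.9 m [  2.3 100.3] z 0.031 yaw rel -180.1 F [-0.   0.  -3.3] w 0.069 ff 31.9 q [ 0.11  0.67  0.04  1.93 -0.05  0.53  1.91]
```

```bash
python3 -m inch '[[0,-0.007,0,0,0,0,0.7],[0,-0.007,0,0,0,0,0.7]]' 25
python3 -c "
from h import *
st()"
python3 -m inch '[[0,-0.01,0,0,0,0,0.7],[0,-0.01,0,0,0,0,0.7]]' 25
python3 -c "
from h import *
st()"
```

```text
clock: 14.2
position: [0.5318, -0.1344, 0.031]
tool_rot: [-3.142, 0.0, -2.989]
force: [-0.2, -0.0, -2.9]
grip_width: 0.0689
finger_force: 31.9
t 14.2 m [ 2.3 98.9] z 0.031 yaw rel -180.1 F [-0.2 -0.  -2.9] w 0.0689 ff 31.9 q [ 0.11  0.67  0.04  1.93 -0.05  0.53  1.91]
clock: 14.45
position: [0.5319, -0.1347, 0.031]
tool_rot: [3.14, -0.0, -2.988]
force: [-1.9, 9.1, 2.2]
grip_width: 0.069
finger_force: 32.6
t 14.4 m [ 2.4 98.5] z 0.031 yaw rel -180.0 F [-1.9  9.1  2.2] w 0.069 ff 32.6 q [ 0.11  0.67  0.04  1.93 -0.05  0.54  1.91]
```

```bash
python3 -m inch '[[0,0.005,0,0,0,0,0.85],[0,0.005,0,0,0,0,1],[0,0.005,0,0,0,0,1],[0,0.005,0,0,0,0,1],[0,0.005,-0.1,0,0,0,1],[0,0.005,-0.3,0,0,0,1],[0,0.005,-0.5,0,0,0,1],[0,0.005,-0.68,0,0,0,1],[0.002,-0.2,-0.68,0,0,0,1],[0.004,-0.35,-0.68,0,0,0,1],[0.004,-0.495,-0.68,0,0,0,1],[0.004,-0.495,-0.68,0,0,0,1]]' 25
python3 -c "
from h import *
st(); moulds('wrist'); print(to(1.5,-.5,.126))
f=moulds('wrist',.146,.157)
cv2.imwrite('pics/w4.png',f['img'][:,:,::-1])"
```

```text
clock: 15.95
position: [0.5459, -0.2366, 0.1668]
tool_rot: [-3.141, -0.0, -2.992]
force: [0.1, 0.5, 0.2]
grip_width: 0.0855
finger_force: 0.0
t 15.9 m [ 0.7 -4.3] z 0.1668 yaw rel -180.2 F [0.1 0.5 0.2] w 0.0855 ff 0.0 q [ 0.25  0.53  0.08  1.74 -0.05  0.88  2.08]
wrist px [375. 193.] 3982 m centre [ 2.  98.6] r 35.1 mean [ 1.  97.6] z 0.0705
[-0.002  0.011  0.204]
wrist px [257. 219.] 5742 m centre [ 1.7 -0.7] r 54.7 mean [-3.6 -0.3] z 0.152
```

View pics/w4.png

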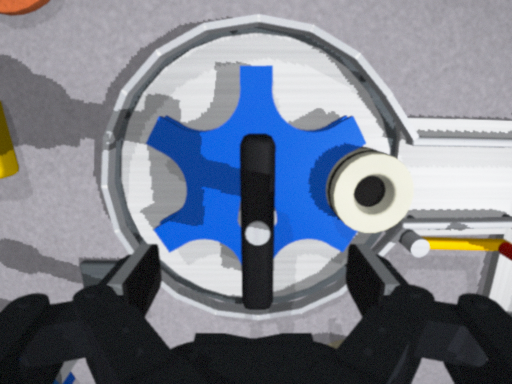

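```bash
python3 -m inch '[[-0.003,0.011,0.1,0,0,0,1],[-0.003,0.011,0.2,0,0,0,1],[-0.003,0.011,0.2,0,0,0,0],[-0.003,0.011,0.2,0,0,0,0],[-0.003,0.011,0.2,0,0,0,0],[-0.003,0.011,0.2,0,0,0,0],[-0.003,0.011,0.2,0,0,0,0],[-0.003,0.011,0.2,0,0,0,0]]' 50
python3 -c "
from h import *
st()"
```

```text
clock: 17.05
position: [0.547, -0.2325, 0.1279]
tool_rot: [-3.141, 0.001, -2.989]
force: [-0.7, -0.4, 7.0]
grip_width: 0.0186
finger_force: 49.3
t 17.1 m [ 2.3 -0.3] z 0.1279 yaw rel -180.1 F [-0.7 -0.4  7. ] w 0.0186 ff 49.3 q [ 0.25  0.58  0.07  1.77 -0.06  0.79  2.07]
```

```bash
python3 -m inch '[[0,0,0,0,0,0.08,0],[0,0,0,0,0,0.16,0],[0,0,0,0,0,0.24,0],[0,0,0,0,0,0.32,0],[0,0,0,0,0,0.4,0],[0,0,0,0,0,0.48,0],[0,0,0,0,0,0.56,0],[0,0,0,0,0,0.63,0],[0,0,0,0,0,0.667,0],[0,0,0,0,0,0.667,0],[0,0,0,0,0,0.667,0]]' 50
python3 -c "
from h import *
st(); print(bot.observe()['moment'])"
```

```text
clock: 18.42
position: [0.5472, -0.232, 0.1279]
tool_rot: [3.14, 0.001, 2.247]
force: [-0.4, 1.7, 8.9]
grip_width: 0.0189
finger_force: 49.5
t 18.4 m [2.6 0.1] z 0.1279 yaw rel 119.9 F [-0.4  1.7  8.9] w 0.0189 ff 49.5 q [ 0.06  0.61  0.36  1.78 -0.28  0.8   1.23]
[ 0.29732464  0.21593509 -0.04861839]
```

```bash
python3 -m inch '[[0,0,0,0,0,0,0.5],[0,0,0,0,0,0,1],[0,0,0,0,0,0,1],[0,0,0,0,0,0,1],[0,0,-0.2,0,0,0,1],[0,0,-0.3,0,0,0,1],[0,0,-0.3,0,0,-0.1,1],[0,0,-0.3,0,0,-0.2,1],[0,0,-0.3,0,0,-0.3,1],[0,0,-0.3,0,0,-0.4,1],[0,0,-0.3,0,0,-0.5,1],[0,0,-0.3,0,0,-0.6,1],[0,0,-0.3,0,0,-0.667,1],[0,0,-0.3,0,0,-0.667,1]]' 25
python3 -c "
from h import *
st(); moulds('wrist'); moulds('wrist',.146,.157); moulds('top')"
```

```text
clock: 20.18
position: [0.5465, -0.2323, 0.187]
tool_rot: [3.141, 0.0, -2.99]
force: [0.7, -0.4, 1.1]
grip_width: 0.0854
finger_force: 0.0
t 20.2 m [ 1.9 -0.1] z 0.187 yaw rel -180.1 F [ 0.7 -0.4  1.1] w 0.0854 ff 0.0 q [ 0.22  0.51  0.12  1.72 -0.07  0.92  2.09]
wrist px [304. 272.] 2852 m centre [88. 49.] r 35.3 mean [86.4 49.1] z 0.0705
wrist px [256. 214.] 4803 m centre [ 0.1 -1.6] r 54.8 mean [-0.1  0.8] z 0.1519
top px [399. 112.] 1575 m centre [ 258.3 -371.6] r 127.4 mean [ 258.5 -369.6] z 0.0736
top px [ 57. 118.] 97 m centre [424.3 772.4] r 22.5 mean [423.7 772.3] z 0.0728
top px [285. 182.] 250 m centre [85.9 48.3] r 34.7 mean [85.7 48.5] z 0.0708
top px [442. 206.] 72 m centre [ -78.1 -469.6] r 74.1 mean [ -76.5 -453.9] z 0.0729
top px [141. 212.] 276 m centre [ 61.9 533.4] r 35.9 mean [ 62.1 533.7] z 0.0712
top px [186. 240.] 272 m centre [-52.5 401.3] r 34.9 mean [-52.5 401.2] z 0.0716
top px [506. 299.] 88 m centre [-423.6 -616.6] r 73.1 mean [-421.  -618.3] z 0.0722
top px [481. 295.] 245 m centre [-395.4 -530.2] r 54.9 mean [-390.2 -535.5] z 0.0716
top px [457. 303.] 366 m centre [-415.8 -451. ] r 59.4 mean [-401.3 -448.6] z 0.073
```

```bash
python3 -m inch '[[0.03,0.2,0,0,0,0,1],[0.06,0.4,0,0,0,0,1],[0.09,0.6,0,0,0,0,1],[0.12,0.8,0,0,0,0,1],[0.15,1,0,0,0,0,1]]' >/dev/null
python3 -m inch '[[0.03,0.2,0,0,0,0,1],[0.06,0.4,0,0,0,0,1],[0.09,0.6,0,0,0,0,1],[0.11,0.8,0,0,0,0,1],[0.11,1,0,0,0,0,1],[0.11,1,0,0,0,0,1]]' >/dev/null
python3 -c "
from h import *
st(); moulds('wrist'); print(to(-50.3,402,.030))"
```

```text
t 21.7 m [-49.7 403. ] z 0.1871 yaw rel -179.9 F [-0.  -1.3 -0.1] w 0.0853 ff 0.0 q [-0.48  0.31  0.    2.05 -0.    0.79  1.25]
wrist px [253. 185.] 3622 m centre [-50.6 402.4] r 34.9 mean [-51.9 402.5] z 0.0712
[0.003 0.004 0.785]
```

```bash
python3 -m inch '[[0.004,0,0.25,0,0,0,1],[0.004,0,0.5,0,0,0,1],[0.004,0,0.7,0,0,0,1],[0.004,0,0.785,0,0,0,1],[0.004,0,0.785,0,0,0,1],[0.004,0,0.785,0,0,0,0.7],[0.004,0,0.785,0,0,0,0.7],[0.004,0,0.785,0,0,0,0.7],[0.004,0,0.785,0,0,0,0.7]]' 25
python3 -c "
from h import *
st(); print(to(2.3,330,.03),to(2.3,300,.03))"
```

```text
clock: 22.88
position: [0.4342, 0.1551, 0.031]
tool_rot: [3.141, 0.002, -2.99]
force: [-1.1, -3.4, 9.7]
grip_width: 0.0688
finger_force: 29.8
t 22.9 m [-49.8 399.9] z 0.031 yaw rel -180.1 F [-1.1 -3.4  9.7] w 0.0688 ff 29.8 q [-0.47  0.59 -0.    2.16  0.01  0.4   1.25]
[-0.261 -0.349  0.005] [-0.261 -0.499  0.005]
```

```bash
python3 -m inch '[[-0.045,-0.06,0,0,0,0,0.7],[-0.09,-0.12,0,0,0,0,0.7],[-0.135,-0.18,0,0,0,0,0.7],[-0.18,-0.24,0,0,0,0,0.7],[-0.225,-0.3,0,0,0,0,0.7],[-0.263,-0.36,0,0,0,0,0.7],[-0.263,-0.43,0,0,0,0,0.7],[-0.263,-0.5,0,0,0,0,0.7],[-0.263,-0.5,0,0,0,0,0.7]]' 25 >/dev/null
python3 -c "
from h import *
st(); print(to(2.7,160,.03))"
```

```text
t 24.0 m [  2.9 298.7] z 0.031 yaw rel -180.2 F [ 0.9 -5.7  6.8] w 0.0689 ff 29.5 q [-0.22  0.63 -0.03  2.04  0.04  0.47  1.45]
[-0.001 -0.694  0.006]
```

```bash
python3 -m inch '[[0,-0.06,0,0,0,0,0.7],[0,-0.12,0,0,0,0,0.7],[0,-0.19,0,0,0,0,0.7],[0,-0.26,0,0,0,0,0.7],[0,-0.33,0,0,0,0,0.7],[0,-0.4,0,0,0,0,0.7],[0,-0.4,0,0,0,0,0.7]]' 25 >/dev/null
python3 -c "
from h import *
st()"
python3 -m inch '[[0,-0.06,0,0,0,0,0.7],[0,-0.12,0,0,0,0,0.7],[0,-0.19,0,0,0,0,0.7],[0,-0.26,0,0,0,0,0.7],[0,-0.33,0,0,0,0,0.7],[0,-0.4,0,0,0,0,0.7],[0,-0.47,0,0,0,0,0.7],[0,-0.54,0,0,0,0,0.7],[0,-0.57,0,0,0,0,0.7],[0,-0.57,0,0,0,0,0.7]]' 25 >/dev/null
python3 -c "
from h import *
st()"
```

```text
t 24.9 m [  2.8 218.6] z 0.031 yaw rel -180.2 F [ 1.1 -6.4  5.1] w 0.0689 ff 29.5 q [-0.05  0.64 -0.04  2.02  0.06  0.48  1.59]
t 26.1 m [  2.3 105.9] z 0.0304 yaw rel -180.1 F [ 1.9 -0.8  1.8] w 0.0689 ff 30.0 q [ 0.17  0.67 -0.06  1.94  0.08  0.54  1.78]
```

```bash
python3 -m inch '[[0,-0.015,0,0,0,0,0.7],[0,-0.03,0,0,0,0,0.7],[0,-0.03,0,0,0,0,0.7]]' 25 >/dev/null
python3 -c "
from h import *
st()"
python3 -m inch '[[0,-0.01,0,0,0,0,0.7],[0,-0.02,0,0,0,0,0.7],[0,-0.02,0,0,0,0,0.7]]' 25 >/dev/null
python3 -c "
from h import *
st()"
```

```text
t 26.5 m [  4.5 103.5] z 0.0305 yaw rel -179.7 F [10.8 19.3 -1.1] w 0.0693 ff 30.2 q [ 0.18  0.67 -0.07  1.93  0.08  0.54  1.79]
t 26.9 m [  6.1 102. ] z 0.0307 yaw rel -179.5 F [18.  33.6  1.2] w 0.0687 ff 34.7 q [ 0.19  0.67 -0.07  1.93  0.08  0.54  1.8 ]
```

```bash
python3 -m inch '[[0,0.02,0,0,0,0,0.7],[0,0.035,0,0,0,0,0.7],[0,0.035,0,0,0,0,0.7]]' 25 >/dev/null
python3 -c "
from h import *
st()"
python3 -m inch '[[0,0,0,0,0,0,0.85],[0,0.01,0,0,0,0,0.95],[0,0.01,0,0,0,0,0.95]]' 25 >/dev/null
python3 -c "
from h import *
st();moulds()"
```

```text
t 27.2 m [  3.1 104.7] z 0.0304 yaw rel -179.9 F [ 5.9 10.7  2. ] w 0.0688 ff 34.8 q [ 0.18  0.67 -0.07  1.93  0.08  0.54  1.79]
t 27.6 m [  1.9 105.3] z 0.0301 yaw rel -180.0 F [1.3 1.8 0. ] w 0.0812 ff 0.0 q [ 0.17  0.67 -0.06  1.94  0.08  0.54  1.78]
wrist px [251. 258.] 15916 m centre [ -3.4 104.5] r 35.2 mean [ -6.4 104.4] z 0.0706
wrist px [ 25. 266.] 1158 m centre [-0.1  3.3] r 12.3 mean [-3.3  8.7] z 0.0718
wrist px [147. 270.] 825 m centre [ 1.1 61.1] r 12.0 mean [-2.5 62. ] z 0.0725
wrist px [359. 270.] 802 m centre [  1.1 149.2] r 12.1 mean [ -2.5 148.3] z 0.0724
```

```bash
python3 -m inch '[[0,0.015,0,0,0,0,1],[0,0.015,-0.1,0,0,0,1],[0,0.015,-0.3,0,0,0,1],[0,0.015,-0.5,0,0,0,1],[0,0.015,-0.7,0,0,0,1],[0,0.015,-0.7,0,0,0,1]]' 25 >/dev/null
python3 -c "
from h import *
st();f=moulds(); moulds('wrist',.146,.157); cv2.imwrite('pics/w5.png',f['img'][:,:,::-1])"
```

```text
t 28.4 m [  2.9 107.5] z 0.1726 yaw rel -180.1 F [-0.7 -0.6 -0.1] w 0.0852 ff 0.0 q [ 0.18  0.45 -0.08  1.86  0.05  0.83  1.8 ]
wrist px [250. 196.] 3873 m centre [  8.8 104.6] r 34.9 mean [  7.3 104.7] z 0.0705
wrist px [193. 278.] 2876 m centre [88.9 48. ] r 35.1 mean [87.1 50.7] z 0.0706
wrist px [ 85. 221.] 5064 m centre [ 1.9 -0.2] r 55.0 mean [-0.8  4.9] z 0.152
```

View pics/w5.png

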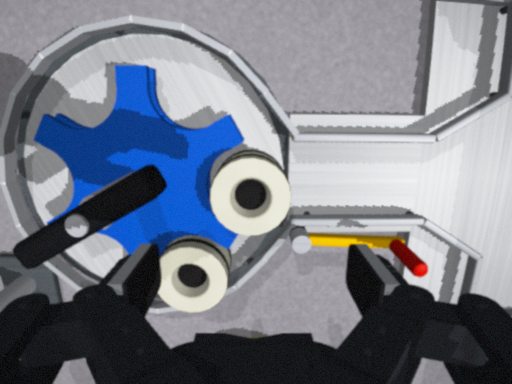

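```bash
python3 -m inch '[[-0.02,0.2,0,0,0,0,0],[-0.02,0.34,0,0,0,0,0],[-0.02,0.34,0,0,0,0,0],[-0.02,0.34,0,0,0,0,0],[-0.02,0.34,0,0,0,0,0],[-0.02,0.34,0,0,0,0,0],[-0.02,0.34,0,0,0,0,0]]' 25 >/dev/null
python3 -c "
from h import *
st();moulds(); tips()"
```

```text
t 29.4 m [  5.9 175.8] z 0.1699 yaw rel -180.1 F [0.  0.6 1. ] w -0.0001 ff 0.0 q [ 0.07  0.43 -0.09  1.9   0.05  0.81  1.67]
wrist px [170. 194.] 3945 m centre [  9.  104.7] r 35.0 mean [  7.7 105.1] z 0.0705
wrist px [113. 270.] 2441 m centre [88.2 47.6] r 35.4 mean [80.7 46.2] z 0.0705
1 tip z pct [0.188 0.192 0.196 0.2   0.209] 6987
-1 tip z pct [0.187 0.191 0.196 0.2   0.209] 7173
```

```bash
python3 -m inch '[[0,0,0.25,0,0,0,0],[0,0,0.5,0,0,0,0],[0,0,0.66,0,0,0,0],[0,0,0.66,0,0,0,0]]' 25 >/dev/null
python3 -c "
from h import *
st();tips()"
python3 -m inch '[[0,-0.04,0,0,0,0,0],[0,-0.08,0,0,0,0,0],[0,-0.11,0,0,0,0,0],[0,-0.11,0,0,0,0,0]]' 25 >/dev/null
python3 -c "
from h import *
st();moulds()"
```

```text
t 30.0 m [  4.7 176.4] z 0.0364 yaw rel -180.0 F [-1.1  0.8  1.4] w -0.0 ff 0.0 q [ 0.05  0.64 -0.07  1.98  0.09  0.52  1.64]
1 tip z pct [0.053 0.058 0.062 0.066 0.075] 6968
-1 tip z pct [0.053 0.058 0.062 0.066 0.075] 6968
t 30.6 m [  6.1 153.4] z 0.0384 yaw rel -180.1 F [-0.   0.1 -0.5] w -0.0001 ff 0.0 q [ 0.1   0.64 -0.08  1.97  0.09  0.53  1.68]
wrist px [145. 246.] 9481 m centre [  7.2 118.2] r 49.2 mean [ -4.5 105.9] z 0.0706
```

```bash
python3 -m inch '[[0,-0.015,0,0,0,0,0],[0,-0.025,0,0,0,0,0],[0,-0.025,0,0,0,0,0]]' 25 >/dev/null
python3 -c "
from h import *
st()"
python3 -m inch '[[0,-0.015,0,0,0,0,0],[0,-0.025,0,0,0,0,0],[0,-0.025,0,0,0,0,0]]' 25 >/dev/null
python3 -c "
from h import *
st(); moulds('wrist',.068,.078)"
```

```text
t 31.0 m [  6.  149.2] z 0.038 yaw rel -180.0 F [-1.2  2.2  2.4] w 0.0001 ff 1.3 q [ 0.11  0.65 -0.08  1.96  0.09  0.54  1.69]
t 31.4 m [  6.4 146.2] z 0.0381 yaw rel -179.9 F [-2.8 14.9  6.2] w 0.0001 ff 7.4 q [ 0.11  0.65 -0.08  1.96  0.09  0.54  1.69]
wrist px [146. 249.] 8477 m centre [  9.8 111.7] r 48.7 mean [-2.8 99.1] z 0.0707
```

```bash
python3 -m inch '[[0,0.05,0,0,0,0,0],[0,0.1,0,0,0,0,0],[0,0.1,-0.25,0,0,0,0],[0,0.1,-0.5,0,0,0,0.5],[0,0.1,-0.72,0,0,0,1],[0,0.1,-0.72,0,0,0,1],[0,0.1,-0.72,0,0,0,1]]' 25 >/dev/null
python3 -c "
from h import *
st();moulds(); moulds('wrist',.146,.157); print(to(1.7,-.5,.187))"
```

```text
t 32.3 m [  5.7 164.3] z 0.1816 yaw rel -180.1 F [-0.2 -0.1 -0.5] w 0.0725 ff 0.0 q [ 0.09  0.42 -0.1   1.88  0.05  0.84  1.69]
wrist px [179. 183.] 3699 m centre [ 2.4 98.7] r 35.2 mean [ 1.1 99.3] z 0.0706
wrist px [121. 255.] 1175 m centre [79.2 45. ] r 33.1 mean [70.5 38.9] z 0.0706
wrist px [ 34. 196.] 2644 m centre [-4.6 17.1] r 37.4 mean [-10.7  24.1] z 0.1519
[ 0.018 -0.824 -0.03 ]
```

```bash
python3 -m inch '[[0.003,-0.1,-0.03,0,0,0.1,1],[0.006,-0.25,-0.03,0,0,0.2,1],[0.009,-0.4,-0.03,0,0,0.3,1],[0.012,-0.55,-0.03,0,0,0.4,1],[0.015,-0.7,-0.03,0,0,0.5,1],[0.018,-0.824,-0.03,0,0,0.6,1],[0.018,-0.824,-0.03,0,0,0.667,1],[0.018,-0.824,-0.03,0,0,0.667,1]]' 25 >/dev/null
python3 -c "
from h import *
st();moulds(); moulds('wrist',.146,.157); print(to(1.7,-.5,.127))"
```

```text
t 33.4 m [ 1.9 -0.4] z 0.1869 yaw rel 120.0 F [0.2 0.4 0.5] w 0.0851 ff 0.0 q [ 0.17  0.51  0.19  1.72 -0.12  0.92  1.08]
wrist px [313.  86.] 4384 m centre [ 2.4 98.3] r 35.2 mean [ 1.7 98.8] z 0.0705
wrist px [363. 185.] 3513 m centre [87.3 50.1] r 35.2 mean [86.2 50.6] z 0.0705
wrist px [254. 208.] 4770 m centre [2.2 0.1] r 54.4 mean [-0.   4.2] z 0.152
[-0.001 -0.003  0.302]
```

```bash
python3 -m inch '[[0,0,0.15,0,0,0,1],[0,0,0.297,0,0,0,1],[0,0,0.297,0,0,0,0],[0,0,0.297,0,0,0,0],[0,0,0.297,0,0,0,0],[0,0,0.297,0,0,0,0],[0,0,0.297,0,0,0,0],[0,0,0.297,0,0,0,0]]' 50
python3 -m inch '[[0,0,0,0,0,0.08,0],[0,0,0,0,0,0.16,0],[0,0,0,0,0,0.24,0],[0,0,0,0,0,0.32,0],[0,0,0,0,0,0.4,0],[0,0,0,0,0,0.48,0],[0,0,0,0,0,0.56,0],[0,0,0,0,0,0.63,0],[0,0,0,0,0,0.667,0],[0,0,0,0,0,0.667,0],[0,0,0,0,0,0.667,0]]' 50
python3 -c "
from h import *
st()"
```

```text
clock: 34.48
position: [0.5478, -0.2327, 0.1298]
tool_rot: [3.14, 0.001, 2.247]
force: [0.5, 1.9, 7.7]
grip_width: 0.0183
finger_force: 49.4
clock: 35.85
position: [0.5474, -0.2327, 0.1298]
tool_rot: [3.14, -0.001, 1.199]
force: [-3.5, 2.3, 11.8]
grip_width: 0.0187
finger_force: 49.8
t 35.9 m [ 2.7 -0.7] z 0.1298 yaw rel 59.9 F [-3.5  2.3 11.8] w 0.0187 ff 49.8 q [-0.01  0.63  0.46  1.78 -0.36  0.82  0.25]
```

```bash
python3 -m inch '[[0,0,0,0,0,0,0.5],[0,0,0,0,0,0,1],[0,0,0,0,0,0,1],[0,0,0,0,0,0,1],[0,0,-0.15,0,0,0,1],[0,0,-0.29,0,0,0,1],[0,0,-0.29,0,0,-0.11,1],[0,0,-0.29,0,0,-0.22,1],[0,0,-0.29,0,0,-0.33,1],[0,0,-0.29,0,0,-0.44,1],[0,0,-0.29,0,0,-0.55,1],[0,0,-0.29,0,0,-0.66,1],[0,0,-0.29,0,0,-0.667,1]]' 25 >/dev/null
python3 -c "
from h import *
st();moulds(); moulds('wrist',.146,.157)"
python3 -m inch '[[0,0,0,0,0,-0.11,1],[0,0,0,0,0,-0.22,1],[0,0,0,0,0,-0.33,1],[0,0,0,0,0,-0.44,1],[0,0,0,0,0,-0.55,1],[0,0,0,0,0,-0.66,1],[0,0,0,0,0,-0.667,1],[0,0,0,0,0,-0.667,1]]' 25 >/dev/null
python3 -c "
from h import *
st();moulds(); moulds('top'); print(to(63.8,532.8,.187))"
```

```text
t 37.5 m [ 2.1 -0.8] z 0.1866 yaw rel 119.9 F [ 0.4 -0.2 -0.3] w 0.0852 ff 0.0 q [ 0.15  0.52  0.22  1.72 -0.14  0.92  1.1 ]
wrist px [364. 186.] 3380 m centre [88.1 48.6] r 35.1 mean [87.9 49.3] z 0.0705
wrist px [306. 270.] 2867 m centre [ 88.8 -49.4] r 35.2 mean [ 87.6 -48. ] z 0.0706
wrist px [257. 213.] 4834 m centre [1.6 0.4] r 54.7 mean [2.4 2.4] z 0.152
t 38.6 m [ 2.2 -0.7] z 0.1865 yaw rel -180.4 F [ 0.3  0.5 -0.8] w 0.0856 ff 0.0 q [ 0.33  0.51 -0.04  1.71  0.03  0.92  2.  ]
wrist px [204. 272.] 2873 m centre [ 88.  -49.5] r 35.3 mean [ 86.6 -49. ] z 0.0705
wrist px [304. 278.] 2216 m centre [88.7 48.5] r 35.1 mean [93.5 47.9] z 0.0705
top px [399. 112.] 1611 m centre [ 261.1 -371.5] r 128.5 mean [ 258.8 -369.7] z 0.0736
top px [ 57. 117.] 95 m centre [425.1 773.4] r 22.5 mean [424.  772.3] z 0.0739
top px [286. 182.] 255 m centre [86.3 47.9] r 35.0 mean [85.9 47.2] z 0.0708
top px [136. 225.] 268 m centre [ 23.9 557.5] r 35.1 mean [ 23.9 556.7] z 0.0719
top px [505. 295.] 109 m centre [-404.2 -616.8] r 94.5 mean [-406.1 -617.6] z 0.0729
top px [481. 295.] 247 m centre [-394.5 -522.2] r 61.4 mean [-389.  -533.5] z 0.0716
top px [458. 304.] 382 m centre [-422.8 -452.4] r 62.1 mean [-403.5 -449. ] z 0.0732
top px [223. 354.] 67 m centre [-452.9  337.2] r 63.4 mean [-433.4  338. ] z 0.0722
[-2.960e-01  2.668e+00 -2.000e-03]
```

```bash
python3 -m inch '[[-0.01,0.23,0,0,0,0,1],[-0.02,0.46,0,0,0,0,1],[-0.03,0.7,0,0,0,0,1],[-0.04,0.93,0,0,0,0,1]]' >/dev/null
python3 -m inch '[[-0.01,0.23,0,0,0,0,1],[-0.02,0.46,0,0,0,0,1],[-0.03,0.7,0,0,0,0,1],[-0.04,0.93,0,0,0,0,1]]' >/dev/null
python3 -m inch '[[-0.01,0.23,0,0,0,0,1],[-0.02,0.46,0,0,0,0,1],[-0.03,0.7,0,0,0,0,1],[-0.04,0.93,0,0,0,0,1],[-0.04,0.93,0,0,0,0,1]]' >/dev/null
python3 -c "
from h import *
st();moulds(); print(to(0,0,.031))"
```

```text
t 40.3 m [ 25.9 561.4] z 0.1863 yaw rel -179.9 F [-0.4 -0.7 -0.6] w 0.0855 ff 0.0 q [-0.58  0.49 -0.16  1.74  0.09  0.92  0.95]
wrist px [249. 186.] 3638 m centre [ 26.  557.7] r 34.9 mean [ 24.8 557.7] z 0.0712
[ 0.13  -2.795  0.776]
```

```bash
python3 -m inch '[[0,-0.006,0.25,0,0,0,1],[0,-0.006,0.5,0,0,0,1],[0,-0.006,0.7,0,0,0,1],[0,-0.006,0.776,0,0,0,1],[0,-0.006,0.776,0,0,0,1],[0,-0.006,0.776,0,0,0,0.7],[0,-0.006,0.776,0,0,0,0.7],[0,-0.006,0.776,0,0,0,0.7],[0,-0.006,0.776,0,0,0,0.7]]' 25 >/dev/null
python3 -c "
from h import *
st(); print(to(2.6,350,.031))"
```

```text
t 41.5 m [ 27.8 556.4] z 0.0331 yaw rel -180.1 F [-1.2 -1.3  8.8] w 0.0691 ff 28.1 q [-0.6   0.71 -0.13  1.84  0.15  0.61  0.91]
[ 0.125 -1.032  0.009]
```

```bash
python3 -m inch '[[0.02,-0.08,0,0,0,0,0.7],[0.04,-0.18,0,0,0,0,0.7],[0.06,-0.28,0,0,0,0,0.7],[0.08,-0.38,0,0,0,0,0.7],[0.1,-0.48,0,0,0,0,0.7],[0.122,-0.58,0,0,0,0,0.7],[0.122,-0.68,0,0,0,0,0.7],[0.122,-0.78,0,0,0,0,0.7],[0.122,-0.88,0,0,0,0,0.7],[0.122,-0.98,0,0,0,0,0.7],[0.122,-1,0,0,0,0,0.7],[0.122,-1,0,0,0,0,0.7]]' 25 >/dev/null
python3 -c "
from h import *
st(); f=snap('wrist'); P=cloud(f); p=m(bot.observe()['position'])
mx=((P[...,:2]-O)@EX*1e3); my=((P[...,:2]-O)@EY*1e3); k=(P[...,2]>.067)&(P[...,2]<.074)&(abs(my-p[1])<25)&(mx<p[0])
x=mx[k];y=my[k]; e=[x[abs(y-t)<1.5].min() for t in np.arange(p[1]-15,p[1]+16,5)]; print(np.round(e,1), 'front edge -> centre x', min(e)+35)"
```

```text
t 43.0 m [  3.8 356. ] z 0.0331 yaw rel -180.1 F [ 0.9 -1.4  9.8] w 0.0689 ff 29.3 q [-0.24  0.63 -0.15  2.03  0.19  0.49  1.19]
[-29.7 -31.8 -32.4 -33.  -32.4 -31.7 -29.6] front edge -> centre x 1.9751349069741693
```

```bash
python3 -m inch '[[0,-0.08,0,0,0,0,0.7],[0,-0.16,0,0,0,0,0.7],[0,-0.24,0,0,0,0,0.7],[0,-0.32,0,0,0,0,0.7],[0,-0.4,0,0,0,0,0.7],[0,-0.48,0,0,0,0,0.7],[0,-0.56,0,0,0,0,0.7],[0,-0.64,0,0,0,0,0.7],[0,-0.7,0,0,0,0,0.7],[0,-0.7,0,0,0,0,0.7]]' 25 >/dev/null
python3 -c "
from h import *
st()"
python3 -m inch '[[0,-0.08,0,0,0,0,0.7],[0,-0.16,0,0,0,0,0.7],[0,-0.24,0,0,0,0,0.7],[0,-0.32,0,0,0,0,0.7],[0,-0.4,0,0,0,0,0.7],[0,-0.48,0,0,0,0,0.7],[0,-0.48,0,0,0,0,0.7]]' 25 >/dev/null
python3 -c "
from h import *
st()"
```

```text
t 44.3 m [  3.6 215. ] z 0.0331 yaw rel -180.1 F [ 1.8 -4.1 10.9] w 0.0691 ff 29.3 q [ 0.05  0.64 -0.17  2.01  0.22  0.51  1.44]
t 45.1 m [  3.1 118.3] z 0.0331 yaw rel -180.2 F [ 1.1 -6.5  9.4] w 0.0691 ff 29.1 q [ 0.24  0.66 -0.19  1.94  0.23  0.55  1.62]
```

```bash
python3 -m inch '[[0,0,0,0,0,0,0.85],[0,0,0,0,0,0,1],[0,0,0,0,0,0,1],[0,0,0,0,0,0,1],[0,0,-0.1,0,0,0,1],[0,0,-0.35,0,0,0,1],[0,0,-0.5,0,0,0,1],[0,0.2,-0.5,0,0,0,0],[0,0.32,-0.5,0,0,0,0],[0,0.32,-0.5,0,0,0,0],[0,0.32,-0.5,0,0,0,0],[0,0.32,-0.5,0,0,0,0],[0,0.32,-0.5,0,0,0,0]]' 25 >/dev/null
python3 -c "
from h import *
st();moulds()"
python3 -m inch '[[0,0,0.25,0,0,0,0],[0,0,0.475,0,0,0,0],[0,0,0.475,0,0,0,0],[0,-0.05,0.475,0,0,0,0],[0,-0.09,0.475,0,0,0,0],[0,-0.13,0.475,0,0,0,0],[0,-0.16,0.475,0,0,0,0],[0,-0.16,0.475,0,0,0,0]]' 25 >/dev/null
python3 -c "
from h import *
st()"
```

```text
t 46.8 m [  1.9 183.6] z 0.1313 yaw rel -180.1 F [-0.6  0.3  0.7] w 0.0 ff 0.0 q [ 0.17  0.48 -0.25  1.94  0.17  0.74  1.55]
wrist px [164. 203.] 5399 m centre [  1.4 117.9] r 35.2 mean [ -0.  118.6] z 0.071
wrist px [ 82. 290.] 2219 m centre [86.8 48.2] r 35.0 mean [73.1 44.4] z 0.0705
wrist px [ 11. 313.] 717 m centre [ 99.7 -28.3] r 25.3 mean [ 99.1 -24.9] z 0.0706
t 47.8 m [  2.  151.3] z 0.0366 yaw rel -180.1 F [-0.2  0.7 -0.1] w -0.0001 ff 0.0 q [ 0.2   0.65 -0.21  1.97  0.24  0.55  1.55]
```

```bash
python3 -m inch '[[0,-0.012,0,0,0,0,0],[0,-0.024,0,0,0,0,0],[0,-0.024,0,0,0,0,0]]' 25 >/dev/null
python3 -c "
from h import *
st()"
python3 -m inch '[[0,-0.005,0,0,0,0,0],[0,-0.005,0,0,0,0,0]]' 25 >/dev/null
python3 -c "
from h import *
st()"
python3 -m inch '[[0,0.05,0,0,0,0,0],[0,0.1,0,0,0,0,0],[0,0.1,-0.25,0,0,0,0],[0,0.1,-0.5,0,0,0,0.5],[0,0.1,-0.75,0,0,0,1],[0,0.1,-0.75,0,0,0,1],[0,0.1,-0.75,0,0,0,1]]' 25 >/dev/null
python3 -c "
from h import *
st();moulds(); print(to(1.9,-.5,.187))"
```

```text
t 48.2 m [  2.  147.4] z 0.0364 yaw rel -180.0 F [-1.   1.9  0.7] w 0.0005 ff 0.6 q [ 0.21  0.65 -0.21  1.97  0.24  0.55  1.55]
t 48.5 m [  2.1 147.1] z 0.0364 yaw rel -180.0 F [-1.9  6.7  2.5] w -0.0004 ff 3.3 q [ 0.21  0.65 -0.21  1.97  0.24  0.55  1.56]
t 49.3 m [  1.8 166.7] z 0.1862 yaw rel -180.0 F [-0.1  0.7 -0.2] w 0.0726 ff 0.0 q [ 0.23  0.41 -0.28  1.88  0.14  0.86  1.6 ]
wrist px [178. 185.] 3574 m centre [ 1.  98.6] r 35.1 mean [-0.2 99.3] z 0.0705
wrist px [119. 257.] 1098 m centre [80.2 43. ] r 33.2 mean [70.8 36.9] z 0.0705
wrist px [ 36. 269.] 1889 m centre [ 89.  -48.9] r 35.4 mean [ 85.9 -51.7] z 0.0706
[-0.002 -0.836 -0.007]
```

```bash
python3 -m inch '[[0,-0.14,-0.01,0,0,0.1,1],[0,-0.28,-0.01,0,0,0.2,1],[0,-0.42,-0.01,0,0,0.3,1],[0,-0.56,-0.01,0,0,0.4,1],[0,-0.7,-0.01,0,0,0.5,1],[0,-0.836,-0.01,0,0,0.6,1],[0,-0.836,-0.01,0,0,0.667,1],[0,-0.836,-0.01,0,0,0.667,1]]' 25 >/dev/null
python3 -m inch '[[0,0,0,0,0,0.1,1],[0,0,0,0,0,0.2,1],[0,0,0,0,0,0.3,1],[0,0,0,0,0,0.4,1],[0,0,0,0,0,0.5,1],[0,0,0,0,0,0.6,1],[0,0,0,0,0,0.667,1],[0,0,0,0,0,0.667,1]]' 25 >/dev/null
python3 -c "
from h import *
st();moulds(); moulds('wrist',.146,.157); print(to(1.9,-.5,.128))"
```

```text
t 51.4 m [ 1.8 -0.2] z 0.1877 yaw rel 60.1 F [0.4 0.1 0. ] w 0.0858 ff 0.0 q [ 0.11  0.52  0.28  1.73 -0.17  0.92  0.09]
wrist px [195.  86.] 4346 m centre [ 1.  98.2] r 35.4 mean [ 2.  98.6] z 0.0706
wrist px [314.  86.] 4368 m centre [88.2 48.5] r 35.1 mean [88.3 49.1] z 0.0706
wrist px [363. 184.] 3493 m centre [ 88.6 -49.3] r 35.0 mean [ 88.4 -48. ] z 0.0706
wrist px [255. 207.] 4785 m centre [ 2.7 -0.1] r 54.8 mean [5.2 3.7] z 0.152
[-0.     0.001  0.3  ]
```

```bash
python3 -m inch '[[0,0,0.15,0,0,0,1],[0,0,0.297,0,0,0,1],[0,0,0.297,0,0,0,0],[0,0,0.297,0,0,0,0],[0,0,0.297,0,0,0,0],[0,0,0.297,0,0,0,0],[0,0,0.297,0,0,0,0],[0,0,0.297,0,0,0,0]]' 50
python3 -m inch '[[0,0,0,0,0,0.08,0],[0,0,0,0,0,0.16,0],[0,0,0,0,0,0.24,0],[0,0,0,0,0,0.32,0],[0,0,0,0,0,0.4,0],[0,0,0,0,0,0.48,0],[0,0,0,0,0,0.56,0],[0,0,0,0,0,0.63,0],[0,0,0,0,0,0.667,0],[0,0,0,0,0,0.667,0],[0,0,0,0,0,0.667,0]]' 50
python3 -m inch '[[0,0,0,0,0,0,0.5],[0,0,0,0,0,0,1],[0,0,0,0,0,0,1],[0,0,0,0,0,0,1],[0,0,-0.15,0,0,0,1],[0,0,-0.29,0,0,0,1],[0,0,-0.29,0,0,0,1]]' 25 
python3 -c "
from h import *
st();moulds(); moulds('wrist',.146,.157); moulds('top')"
```

```text
clock: 52.48
position: [0.5472, -0.2333, 0.1302]
tool_rot: [3.14, -0.0, 1.199]
force: [-0.7, 0.3, 8.9]
grip_width: 0.0183
finger_force: 49.0
clock: 53.85
position: [0.5465, -0.2326, 0.1302]
tool_rot: [-3.141, -0.001, 0.152]
force: [-7.0, 5.3, 16.5]
grip_width: 0.0182
finger_force: 49.9
clock: 54.72
position: [0.5474, -0.2335, 0.1887]
tool_rot: [3.14, -0.003, 0.151]
force: [-0.3, 0.5, -0.7]
grip_width: 0.0854
finger_force: 0.0
t 54.7 m [ 2.6 -1.4] z 0.1887 yaw rel -0.1 F [-0.3  0.5 -0.7] w 0.0854 ff 0.0 q [-0.1   0.57  0.59  1.74 -0.38  0.95 -0.77]
wrist px [192.  87.] 4301 m centre [87.8 49.5] r 35.1 mean [88.3 49.1] z 0.0705
wrist px [311.  86.] 4301 m centre [ 87.7 -50.6] r 35.2 mean [ 88.5 -50.4] z 0.0706
wrist px [360. 184.] 3449 m centre [  3.  -99.5] r 35.1 mean [  4.  -98.7] z 0.0706
wrist px [252. 207.] 4798 m centre [ 3.3 -0.7] r 54.4 mean [ 7.5 -0.9] z 0.152
top px [399. 112.] 1580 m centre [ 259.7 -371.5] r 127.7 mean [ 258.3 -369.5] z 0.0736
top px [ 57. 118.] 96 m centre [425.4 773.5] r 22.3 mean [423.5 772.7] z 0.0729
top px [285. 182.] 257 m centre [85.7 48.7] r 34.7 mean [84.9 48.6] z 0.0705
top px [481. 294.] 256 m centre [-394.9 -522.7] r 58.8 mean [-388.3 -533.2] z 0.071
top px [458. 303.] 366 m centre [-415.2 -457.6] r 64.7 mean [-402.5 -449.5] z 0.0729
```

```bash
python3 -m inch '[[0.07,-0.25,0,0,0,0,1],[0.14,-0.5,0,0,0,0,1],[0.21,-0.75,0,0,0,0,1],[0.28,-1,0,0,0,0,1],[0.28,-1,0,0,0,0,1]]' >/dev/null
python3 -c "
from h import *
st(); f=snap('wrist'); P=cloud(f); k=(P[...,2]>.1)&(P[...,2]<.11)&(f['img'][...,0]>150)&(f['img'][...,1]<60); print(k.sum(), m(np.median(P[k],0)) if k.any() else '', to(60,244,.088))"
```

```text
t 55.5 m [ 59.  203.4] z 0.1858 yaw rel 0.2 F [-0.4 -1.4 -0.6] w 0.0852 ff 0.0 q [-0.48  0.55  0.6   1.8  -0.38  0.92 -1.13]
171 [ 61.4 243. ] [ 0.009 -0.216  0.49 ]
```

```bash
python3 -m inch '[[0.01,-0.214,0,0,0,0,1],[0.01,-0.214,0.2,0,0,0,1],[0.01,-0.214,0.4,0,0,0,1],[0.01,-0.214,0.5,0,0,0,1],[0.01,-0.214,0.5,0,0,0,0],[0.01,-0.214,0.5,0,0,0,0],[0.01,-0.214,0.5,0,0,0,0],[0.01,-0.214,0.5,0,0,0,0],[0.01,-0.214,0.5,0,0,0,0],[0.01,-0.214,0.5,0,0,0,0]]' 25
python3 -c "
from h import *
st()"
```

```text
clock: 56.8
position: [0.5675, 0.0174, 0.0877]
tool_rot: [-3.139, -0.001, 0.152]
force: [-3.1, 8.7, 6.8]
grip_width: 0.0111
finger_force: 24.4
t 56.8 m [ 60.8 243.5] z 0.0877 yaw rel -0.1 F [-3.1  8.7  6.8] w 0.0111 ff 24.4 q [-0.48  0.67  0.51  1.88 -0.48  0.72 -1.12]
```

```bash
python3 -m inch '[[-0.068,0.001,0,0,0,0,0],[-0.135,0.013,0,0,0,0,0],[-0.199,0.034,0,0,0,0,0],[-0.259,0.064,0,0,0,0,0],[-0.315,0.103,0,0,0,0,0],[-0.364,0.15,0,0,0,0,0],[-0.405,0.203,0,0,0,0,0],[-0.439,0.262,0,0,0,0,0],[-0.463,0.325,0,0,0,0,0],[-0.478,0.391,0,0,0,0,0],[-0.483,0.459,0,0,0,0,0],[-0.483,0.465,0,0,0,0,0],[-0.483,0.465,0,0,0,0,0]]'
python3 -c "
from h import *
st()"
```

```text
clock: 58.42
position: [0.4854, -0.0887, 0.0871]
tool_rot: [-3.138, 0.001, 0.152]
force: [-5.1, 15.5, 6.6]
grip_width: 0.0114
finger_force: 26.6
t 58.4 m [-36.5 151.1] z 0.0871 yaw rel -0.1 F [-5.1 15.5  6.6] w 0.0114 ff 26.6 q [-0.3   0.57  0.49  2.07 -0.47  0.61 -0.91]
```

```bash
python3 -m inch '[[0,-0.01,0,0,0,0,0.5],[0,-0.01,0,0,0,0,0.5],[0,-0.01,0,0,0,0,0.6],[0,-0.01,-0.2,0,0,0,0.8],[0,-0.01,-0.4,0,0,0,1],[0,-0.01,-0.6,0,0,0,1],[0,-0.25,-0.6,0,0,0,1],[0,-0.5,-0.6,0,0,0,1],[0,-0.75,-0.6,0,0,0,1],[0,-0.95,-0.6,0,0,0,1],[0,-0.95,-0.6,0,0,0,1],[0,-0.95,-0.6,0,0,0,1]]'
python3 -c "
from h import *
st(); f=moulds('top'); cv2.imwrite('pics/t9.png',cv2.resize(f['img'][110:290,175:445,::-1],None,fx=2.9,fy=2.9))"
```

```text
clock: 59.92
position: [0.4574, 0.0963, 0.2071]
tool_rot: [3.141, -0.0, 0.151]
force: [0.1, 0.7, 1.4]
grip_width: 0.0855
finger_force: 0.0
t 59.9 m [-35.9 338.3] z 0.2071 yaw rel -0.2 F [0.1 0.7 1.4] w 0.0855 ff 0.0 q [-0.84  0.34  0.64  2.03 -0.27  0.85 -1.47]
top px [399. 112.] 1603 m centre [ 259.6 -371.3] r 127.6 mean [ 258.4 -369.9] z 0.0735
top px [ 57. 118.] 99 m centre [424.3 771.7] r 22.1 mean [423.  771.9] z 0.0727
top px [315. 177.] 253 m centre [ 86. -52.] r 35.3 mean [ 85.  -51.6] z 0.0706
top px [285. 182.] 261 m centre [85.9 48.5] r 35.1 mean [85.6 48.8] z 0.0707
top px [334. 200.] 237 m centre [  0.1 -98.9] r 34.8 mean [   0.6 -100.1] z 0.0707
top px [505. 295.] 123 m centre [-404.3 -611. ] r 94.1 mean [-406.6 -617.1] z 0.0721
top px [481. 294.] 254 m centre [-393.4 -523.8] r 60.2 mean [-388.  -534.4] z 0.0712
top px [457. 303.] 362 m centre [-422.8 -450.2] r 62.9 mean [-402.8 -447.3] z 0.0729
top px [238. 355.] 115 m centre [-487.8  307.3] r 84.5 mean [-445.6  291.4] z 0.071
```

View pics/t9.png

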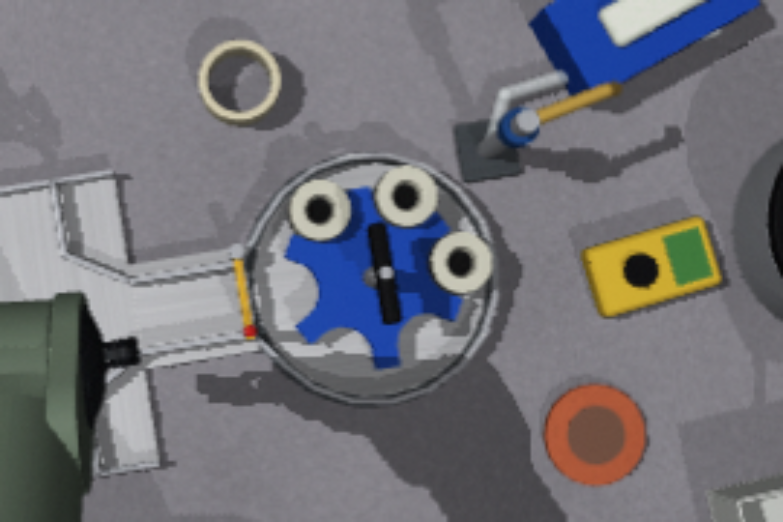

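The three moulds sit in stations 1 to 3, at crop pixels (320,210), (406,196) and (461,263). The pocket facing the rails is empty, and the gate is shut across the lane from (238,262) to (250,330). The bystanders have not moved.

```bash
python3 -c "
from workcell import bot
print(bot.job_done())"
```

```text
the job is handed in; nothing more can be done
None
```

The job is handed in: all three moulds present are fully home at stations 1 to 3, an empty pocket faces the rails, the gate is shut, and the tape, meter and clay disc were left alone; the hand-in call returned no verdict.

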